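# Turn round a gang test fixture of controller units

### The arm

A 7-joint arm with a two-finger parallel gripper is mounted at the origin on the work surface. World frame = base frame: x ahead of the robot, y to its left, z up, the work surface at z = 0. Lengths are in m, angles in rad, forces in N, time in s.
With the tool pointing down it reaches from about 0.425 to 1.025 m from the base axis. Payload 3.6 kg.
Tool frame: the origin (TCP) lies midway between the tips of the shut fingers; the grasp point (between the pads) lies 19 mm behind it; z points along the fingers, y is the line along which they close (so a half turn about z gives the same grasp; the last joint's range is limited). The gripper opens to 85 mm and grips with 20 to 120 N. Pads are 22 mm wide; open, the fingers measure 114 mm over their backs; the gripper's body (76 mm by 85 mm) begins 54 mm behind the grasp point. The pads swing forward as they close: fully open they stand 13 mm farther back than shut.
Start: joints at [-1.438, 0.591, 0.048, 1.609, -0.033, 0.943, -0.034], TCP at [0.163, 0.706, 0.231] pointing down, gripper open.
Joint ranges: [-2.69, 2.69], [-0.47, 2.24], [-1.27, 1.36], [0.19, 2.51], [-1.53, 4.68], [0.08, 2.07], [-3.09, 3.09]. Speed limits (rad/s): [2.57, 2.57, 3.14, 3.14, 3.14, 3.14, 3.14].

### API

Orientations are given as a unit quaternion [w, x, y, z].
In Python, from bench import arm, vision, ticket gives the robot as it stands.
- The arm moves only by the shell command python3 -m jog 'ROWS' [FORCE]. ROWS is JSON, a list of rows, each a list of 3 entries, a list of its own where there are three numbers: the opening, from -1 (shut) to 1 (fully open), then the shift along the tool's x, y, z in cm, then the turn, a rotation vector about the tool's x, y, z in rad. In form: [[hand, [dx, dy, dz], [rx, ry, rz]], ...]. A call has 1 to 10 rows; each row shifts and turns the commanded pose from where the row before left it, along the tool's axes as they then stand; what a row does not reach is not made up. A row lasts 1/10 s, in which the tool goes at most 50 mm and 8.59 degrees, less where a joint would pass 70% of its speed; a pose out of reach is approached as far as the arm can. A call with a gripper value outside its range is refused whole. The fingers move at their own pace and stop on an object; FORCE is the grip in N (left out, the last holds). Time passes only in rows, so rows that do not move let the fingers close. It gives the time, the measured TCP pose, the force, the opening and the grip force at its end, in the units of the state.
- arm.read_state(): the state, without advancing time (a new reading comes with each control period).
- vision.capture(name): name is "scene" or "top" or "wrist"; returns a dict with "color" (480x640x3 uint8, red, green, blue), "depth" (480x640 float32, m along the optical axis (not along the pixel's ray), 0 where there is no reading), "fx", "fy", "cx", "cy" (pixels), "rvec" (rotation vector, rad) and "tvec" (3), from world to camera coordinates, as OpenCV has them; the wrist camera has in their place "T_tool_cam" (4x4, takes a point from camera to tool coordinates, whose origin is the TCP and whose axes are the flange's). Camera axes: x right, y down, z forward; pixel columns grow to the right and rows downward; lengths in m; the calibration is good to about 2 mm. The wrist camera is an equidistant fisheye: a pixel r from the principal point sees the ray r / f radians off the axis. A picture is of the moment at which its call begins: read the wrist's pose just before it.
- ticket.job_done(): hands the job in; it is judged then, once.
The state is a dict: "t": time; "q": joint angles; "dq": joint speeds; "effort": joint torques, N m; "position": TCP position; "ee_rot": TCP orientation; "wrist_force": force on the tool from outside, world axes, zero at the start; "torque": the same for the moment, N m; "width": opening from 0.0 (shut) to 1.0 (fully open); "finger_force": force on a finger pad.
Only numpy, scipy, OpenCV 4.12 (cv2) and the standard library are available. Lean on these libraries where they do the work, as an engineer would, in place of code of your own. Each camera call takes 0.05 s, during which the arm holds its last target. There are 200 camera calls.

### The job

Turn the test fixture round for the next batch: bring the load fader all the way down to zero first, then lay the tested units from the fixture gently in the grey tray, right way up, and seat every untested unit from the mat square and fully down in a nest, connector towards the hinge. Press the lid shut until the catch holds it, and last slide the fader up to the set-point clip. Leave the mug, the glue and the screwdriver where they are.

Things in the scene. Friction and masses are not known exactly. Their poses are not given: they have to be found in the camera images.
- new_1: Untested controller unit waiting on the mat to the right of the fixture: die-cast aluminium box 92 (its x) x 42 (its y) x 34 high, plain grey, paper patch and four screws on top, a dark round connector (18 dia., 14 long, axis 16 above the underside) on its +x end; origin at the centre of the box's underside, z up; about 0.22 kg. May be absent (None); two or three are there.
- new_2: Untested controller unit waiting on the mat to the right of the fixture: die-cast aluminium box 92 (its x) x 42 (its y) x 34 high, plain grey, paper patch and four screws on top, a dark round connector (18 dia., 14 long, axis 16 above the underside) on its +x end; origin at the centre of the box's underside, z up; about 0.22 kg. May be absent (None); two or three are there.
- new_3: Untested controller unit waiting on the mat to the right of the fixture: die-cast aluminium box 92 (its x) x 42 (its y) x 34 high, plain grey, paper patch and four screws on top, a dark round connector (18 dia., 14 long, axis 16 above the underside) on its +x end; origin at the centre of the box's underside, z up; about 0.22 kg. May be absent (None); two or three are there.
- done_1: Tested controller unit, at the start seated in a nest of the fixture: die-cast aluminium box 92 (its x) x 42 (its y) x 34 high, plain grey, paper patch and four screws on top, a dark round connector (18 dia., 14 long, axis 16 above the underside) on its +x end; origin at the centre of the box's underside, z up; about 0.22 kg. May be absent (None); one or two are there.
- done_2: Tested controller unit, at the start seated in a nest of the fixture: die-cast aluminium box 92 (its x) x 42 (its y) x 34 high, plain grey, paper patch and four screws on top, a dark round connector (18 dia., 14 long, axis 16 above the underside) on its +x end; origin at the centre of the box's underside, z up; about 0.22 kg. May be absent (None); one or two are there.
- done_3: Tested controller unit, at the start seated in a nest of the fixture: die-cast aluminium box 92 (its x) x 42 (its y) x 34 high, plain grey, paper patch and four screws on top, a dark round connector (18 dia., 14 long, axis 16 above the underside) on its +x end; origin at the centre of the box's underside, z up; about 0.22 kg. May be absent (None); one or two are there.
- nest_1 (a point): Floor centre of the left (+y) of the fixture's three pockets (85 apart along y). Pocket 96 (x) x 46 (y), straight walls 12 deep in black plastic whose top is 37 above the bench. Its x axis points to the lid's hinge; at that end a slot 22 wide, 27 long takes the connector: units go in connector towards the hinge, 2 mm free each side, and stand 22 proud.
- nest_2 (a point): Floor centre of the middle of the fixture's three pockets (85 apart along y). Pocket 96 (x) x 46 (y), straight walls 12 deep in black plastic whose top is 37 above the bench. Its x axis points to the lid's hinge; at that end a slot 22 wide, 27 long takes the connector: units go in connector towards the hinge, 2 mm free each side, and stand 22 proud.
- nest_3 (a point): Floor centre of the right (-y) of the fixture's three pockets (85 apart along y). Pocket 96 (x) x 46 (y), straight walls 12 deep in black plastic whose top is 37 above the bench. Its x axis points to the lid's hinge; at that end a slot 22 wide, 27 long takes the connector: units go in connector towards the hinge, 2 mm free each side, and stand 22 proud.
- tray_in (a point): Centre of the inner floor of the grey finished-units tray left of the fixture: inside 162 (x) x 172 (y), walls 4 thick, its rim 18 above the bench and floor 4 above the bench; fixed. Room for two units side by side along its y, connectors along its x.
- lid (a joint): Hinge angle of the fixture's clear framed lid, rad: 0 shut, about 1.6 upright (as at the start). A light spring lifts it again unless caught. A roller catch at the middle of the front rail takes it: it bites from about 0.1 rad and needs about 8 to 14 N down on the front rail; the lid then rests at 0. Pads under the lid clear seated units by 2.5 mm; a unit that is not down stops the lid.
- lid_edge (a point): Middle of the outer (upper when shut) face of the lid's front rail, an aluminium bar 260 long, 14 wide, 16 thick. It lies 163 from the hinge axis and 9 above it when shut (82 above the bench); the rail ends 7 farther out. Its frame turns with the lid: x towards the hinge, z out of the outer face.
- lid_hinge (a point): Middle of the lid's hinge axis (along the fixture's y, at its far side, 73 above the bench); the lid turns about it. The frame turns with the lid. It lies 100 behind the nest centres; upright, the lid reaches 245 above the bench, and the keeper of its catch stands out 21 from its mid-plane on the robot's side at the top middle: keep the gripper clear of it.
- fader (a joint): Position of the load-box fader, m: 0 = zero load, at the right (-y) end of its 0.100 travel, growing to +y. About 1.5 N friction; stays where left.
- fader_top (a point): Centre of the top of the fader cap, black with a white line, 26 (x) x 16 (y) x 24 high, on a grey box (60 x 190 x 45 high) in front of the fixture; cap top 70 above the bench. Its y axis is the direction of travel.
- set_mark (a point): Tip of the small steel set-point clip beside the fader's slot on the robot's side, 48 above the bench; where along the travel it stands differs from run to run. The fader is at the mark when the cap's centre is level with it along y.
- tray: The grey finished-units tray as a whole, 170 (x) x 180 (y) x 18 high, fixed; origin at the centre of its underside, axes as tray_in.
- mug: Red mug, 80 dia. x 95, bystander; origin centre of underside.
- glue: Glue bottle with an orange cap, 48 dia. x 140, bystander; origin centre of underside.
- driver: Red-handled screwdriver 200 long lying on the bench, bystander; origin under its middle.
Mind the look-alikes: they are no part of the job. What is shaped like the new_1 but red or yellow is not meant. Leave any yellow look-alike of the new_3 alone.

How it is judged:
On the way, in this order (a step that is already met when the one before it is completed fails the run):
1. the load fader is at zero (value of joint fader below 0.005 m), for 0.2 s.
2. every tested unit lies in the tray and every untested unit is seated in a nest (((horizontal distance between new_1 and nest_1 below 0.006 m and z of new_1 in the frame of nest_1 between -0.003 and 0.003 m and angle between new_1's own z axis and vertical below 0.04 rad and angle between the x axis of new_1 and the x axis of nest_1, either way round below 0.07 rad) or (horizontal distance between new_1 and nest_2 below 0.006 m and z of new_1 in the frame of nest_2 between -0.003 and 0.003 m and angle between new_1's own z axis and vertical below 0.04 rad and angle between the x axis of new_1 and the x axis of nest_2, either way round below 0.07 rad) or (horizontal distance between new_1 and nest_3 below 0.006 m and z of new_1 in the frame of nest_3 between -0.003 and 0.003 m and angle between new_1's own z axis and vertical below 0.04 rad and angle between the x axis of new_1 and the x axis of nest_3, either way round below 0.07 rad)) and ((horizontal distance between new_2 and nest_1 below 0.006 m and z of new_2 in the frame of nest_1 between -0.003 and 0.003 m and angle between new_2's own z axis and vertical below 0.04 rad and angle between the x axis of new_2 and the x axis of nest_1, either way round below 0.07 rad) or (horizontal distance between new_2 and nest_2 below 0.006 m and z of new_2 in the frame of nest_2 between -0.003 and 0.003 m and angle between new_2's own z axis and vertical below 0.04 rad and angle between the x axis of new_2 and the x axis of nest_2, either way round below 0.07 rad) or (horizontal distance between new_2 and nest_3 below 0.006 m and z of new_2 in the frame of nest_3 between -0.003 and 0.003 m and angle between new_2's own z axis and vertical below 0.04 rad and angle between the x axis of new_2 and the x axis of nest_3, either way round below 0.07 rad)) and ((horizontal distance between new_3 and nest_1 below 0.006 m and z of new_3 in the frame of nest_1 between -0.003 and 0.003 m and angle between new_3's own z axis and vertical below 0.04 rad and angle between the x axis of new_3 and the x axis of nest_1, either way round below 0.07 rad) or (horizontal distance between new_3 and nest_2 below 0.006 m and z of new_3 in the frame of nest_2 between -0.003 and 0.003 m and angle between new_3's own z axis and vertical below 0.04 rad and angle between the x axis of new_3 and the x axis of nest_2, either way round below 0.07 rad) or (horizontal distance between new_3 and nest_3 below 0.006 m and z of new_3 in the frame of nest_3 between -0.003 and 0.003 m and angle between new_3's own z axis and vertical below 0.04 rad and angle between the x axis of new_3 and the x axis of nest_3, either way round below 0.07 rad)) and x of done_1 in the frame of tray_in between -0.06 and 0.06 m and y of done_1 in the frame of tray_in between -0.075 and 0.075 m and z of done_1 in the frame of tray_in between -0.003 and 0.003 m and angle between each of done_1, done_2, done_3's own z axis and vertical below 0.05 rad and linear speed of each of done_1, done_2, done_3 below 0.05 m/s and x of done_2 in the frame of tray_in between -0.06 and 0.06 m and y of done_2 in the frame of tray_in between -0.075 and 0.075 m and z of done_2 in the frame of tray_in between -0.003 and 0.003 m and x of done_3 in the frame of tray_in between -0.06 and 0.06 m and y of done_3 in the frame of tray_in between -0.075 and 0.075 m and z of done_3 in the frame of tray_in between -0.003 and 0.003 m), for 0.2 s.
3. the lid is shut in its catch (value of joint lid below 0.02 rad), for 0.2 s.
4. the fader is at the set-point clip (y of fader_top in the frame of set_mark between -0.005 and 0.005 m), for 0.2 s.
At the end, for the whole second after the job is handed in: Every tested unit lies flat, right way up on the tray floor; every untested unit is in a nest, within 6 mm of its centre and 3 mm of its floor, square within 0.07 rad; the lid is shut (under 0.02 rad); the fader is within 5 mm of the set-point clip (all of step 2 and all of step 4 and value of joint lid below 0.02 rad and velocity of joint lid below 0.05 rad/s); the robot touches nothing.
It fails at once if the mug, the glue or the screwdriver is moved more than 30 mm (distance of any of mug, glue, driver from where it was at the start of the episode above 0.03 m).
It fails at once if a tested unit is dropped into the tray (a blow of over 90 N, as from a fall of 3 cm or more) (contact force between any of done_1, done_2, done_3 and tray above 90 N).
Of done_1, done_2, done_3 only 1 to 2 are there at a start; the rules pass over those that are not, and their reading is None.
Of new_1, new_2, new_3 only 2 to 3 are there at a start; the rules pass over those that are not, and their reading is None.
At some moment in a run one of new_1, new_2, new_3 may be knocked a few centimetres aside while the robot is not near it.
It also fails if it takes over 210 s, if anything falls off the work surface, if the arm or the gripper's body presses on something with over 40 N, if the wrist force passes 120 N, or if a joint passes its speed limit or range.

## Working session

There is one attempt and no reset: what is moved stays moved. The work goes in short steps, Python scripts to look and compute and a shell command to move; the robot and the scene stay as the last step left them, time stands still between calls to the robot, and variables do not carry over. Pictures are saved under pics/ and viewed, at most 17 in all, crops included, and the job is handed in when it is done.

```bash
mkdir -p pics
cat > h.py <<'E'
import numpy as np, cv2
from bench import arm, vision, ticket
from scipy.spatial.transform import Rotation as R
def cap(n,save=None):
    c=vision.capture(n)
    if save: cv2.imwrite(f'pics/{save}.png',c['color'][:,:,::-1]); np.savez(f'pics/{save}.npz',**c)
    return c
def ld(s): return dict(np.load(f'pics/{s}.npz'))
def world(c,u,v,d=None,z=None):
    Rm=cv2.Rodrigues(np.array(c['rvec'],float))[0]; t=np.array(c['tvec'],float).ravel()
    r=np.array([(u-c['cx'])/c['fx'],(v-c['cy'])/c['fy'],1.])
    o=-Rm.T@t; w=Rm.T@r
    if z is not None: return o+w*(z-o[2])/w[2]
    if d is None: d=float(c['depth'][int(v),int(u)])
    return o+w*d
def st():
    s=arm.read_state(); q=np.array(s['ee_rot']); M=R.from_quat(q[[1,2,3,0]])
    return s,np.array(s['position']),M
E
python3 - <<'E'
from h import *
for n in ('scene','top'):
    c=cap(n,n); print(n,c['fx'],c['cx'],c['cy'],c['rvec'],c['tvec'])
s,p,M=st(); print(p,M.as_matrix().round(3),s)
E
```

```text
scene 610.7994345935558 318.5305175600949 257.32456874178155 [ 1.9119426   1.3426734  -0.64681695] [-0.06355299 -0.2831259   1.98643551]
top 600.6183259668746 306.3556121920999 235.29520453360223 [ 2.1148413  -2.13012722  0.18159292] [-0.13132375  0.5728333   1.69039244]
[0.1628244  0.70570798 0.23023757] [[-0.974  0.225 -0.   ]
 [ 0.225  0.974 -0.002]
 [-0.    -0.002 -1.   ]] {'t': 0.1, 'q': array([-1.43750959,  0.59204512,  0.04829714,  1.60970654, -0.0333311 ,
        0.9426936 , -0.03368329]), 'dq': array([-0.00118724, -0.00164184,  0.00020655, -0.00405034,  0.00223488,
       -0.00058253,  0.00132243]), 'effort': array([ 3.96857620e-03, -5.49994504e+01,  1.55316733e+00, -1.98826075e+01,
        9.70010238e-03,  3.82118829e-03, -1.29524150e-05]), 'position': array([0.1628244 , 0.70570798, 0.23023757]), 'ee_rot': array([-7.26573403e-05,  1.13108575e-01,  9.93582106e-01, -1.02122873e-03]), 'wrist_force': array([ 1.08728425, -0.47030676, -0.06022817]), 'torque': array([-0.00759114, -0.07419954, -0.01560874]), 'finger_force': 0.0, 'width': 1.001710812060602}
```

View pics/scene.png

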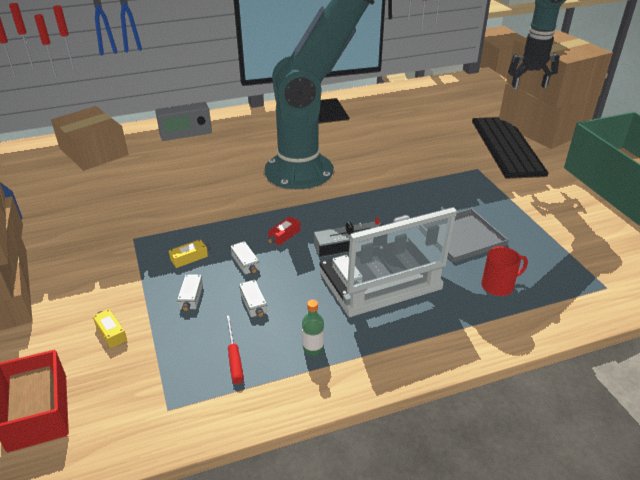

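View pics/top.png

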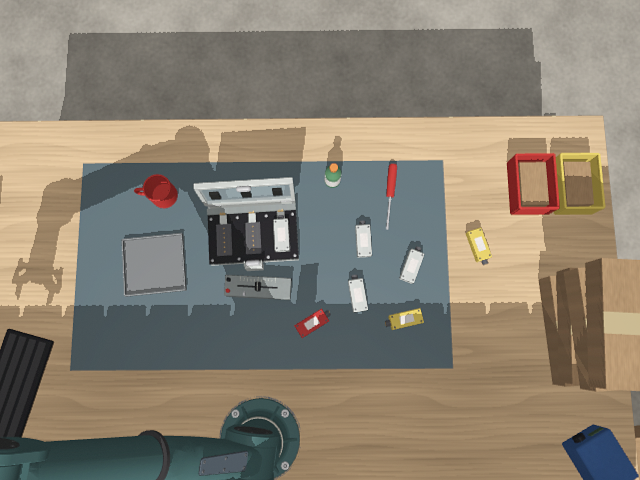

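Candidates (top image): grey units at (363,238), (411,263) and (357,293) are the untested ones. The seated unit at (281,234) is tested. The red one at (313,322) and the yellow ones at (406,319) and (479,244) are look-alikes, so I leave those. Next, a close crop.

Run:
```python
import cv2
i=cv2.imread('pics/top.png')[165:335,110:440]
cv2.imwrite('pics/crop1.png',cv2.resize(i,None,fx=2.4,fy=2.4,interpolation=cv2.INTER_CUBIC))
```

```text
(no output)
```

View pics/crop1.png

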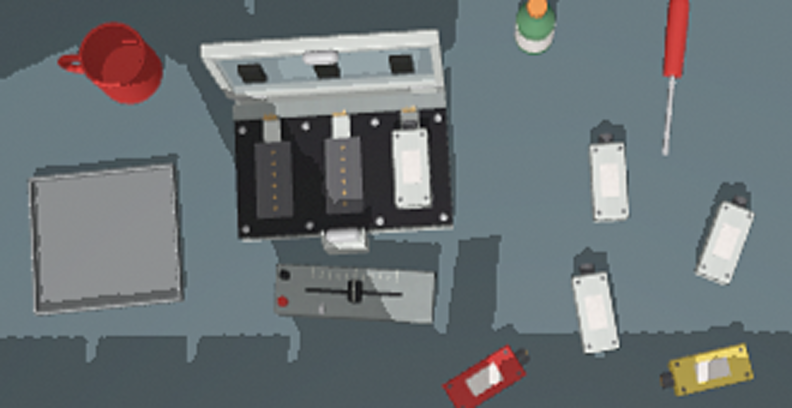

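```bash
cat >> h.py <<'E'
def cloud(c):
    v,u=np.mgrid[0:480,0:640]; d=c['depth']
    Rm=cv2.Rodrigues(np.array(c['rvec'],float))[0]; t=np.array(c['tvec'],float).ravel()
    P=np.stack([(u-c['cx'])/c['fx']*d,(v-c['cy'])/c['fy']*d,d],-1)
    return (P-t)@Rm, d>0
def box(P,m,name='',mn=60):
    n,l,s,cn=cv2.connectedComponentsWithStats(m.astype(np.uint8))
    for i in range(1,n):
        if s[i,4]<mn: continue
        w=P[l==i]; r=cv2.minAreaRect((w[:,:2]*1000).astype(np.float32)); 
        print(name,'px',cn[i].round(0),'mean',w.mean(0).round(4),'rect',np.round(r[0],1),np.round(r[1],1),round(r[2],1),'n',s[i,4])
E
python3 - <<'E'
from h import *
c=ld('top'); P,ok=cloud(c); z=P[:,:,2]
roi=np.zeros_like(ok); roi[165:335,110:500]=1; ok&=roi
box(P,ok&(z>.029)&(z<.0365),'h34')
box(P,ok&(z>.055)&(z<.063),'seat')
box(P,ok&(z>.033)&(z<.041),'fix')
box(P,ok&(z>.041)&(z<.049),'fbox')
box(P,ok&(z>.063)&(z<.074),'cap',10)
box(P,ok&(z>.013)&(z<.022),'rim',30)
box(P,ok&(z>.09),'tall',30)
for u,v in [(258,286),(243.7,293),(361,238),(200,300),(228,238)]: print(u,v,world(c,u,v).round(4))
k=lambda x,y:(110+x/2.4,165+y/2.4)
print('clip',world(c,*k(321,309),z=.048),'cap',world(c,*k(355,291),z=.07))
for n,q in dict(tl=(237,121),tr=(439,109),br=(453,226),bl=(239,240)).items(): print(n,world(c,*k(*q),z=.037).round(4))
for n,q in dict(n1tl=(256,143),n1tr=(291,141),n1br=(293,214),n1bl=(257,217),n2tl=(326,139),n2tr=(360,137),n2br=(362,210),n2bl=(327,214)).items(): print(n,world(c,*k(*q),z=.031).round(4))
E
```

```text
h34 px [364. 240.] mean [ 0.5603 -0.3027  0.0333] rect [ 563.8 -302. ] [100.6  42.6] 2.1 n 240
h34 px [480. 246.] mean [ 0.5398 -0.6413  0.0334] rect [ 542.5 -639.2] [96.2 42.6] 17.4 n 230
h34 px [256. 244.] mean [0.5502 0.0121 0.0322] rect [549.3  10.3] [33.2 49.2] 25.3 n 60
h34 px [412. 266.] mean [ 0.4826 -0.44    0.0333] rect [ 489.1 -442.8] [ 42.9 104.7] 67.7 n 252
h34 px [358. 295.] mean [ 0.3996 -0.2827  0.0334] rect [ 403.1 -281.7] [98.4 42.5] 8.0 n 260
h34 px [312. 323.] mean [ 0.3206 -0.1502  0.0333] rect [ 321.9 -150.6] [42.  97.3] 31.3 n 261
h34 px [407. 319.] mean [ 0.3298 -0.4196  0.0333] rect [ 331.  -418.8] [42.1 91.6] 12.0 n 243
seat px [281. 235.] mean [ 0.5722 -0.0633  0.0595] rect [574.  -62.8] [92.9 42.2] 2.8 n 309
fix px [252. 238.] mean [0.5681 0.0227 0.0374] rect [574.3  22.6] [151.4 260.1] 3.1 n 1684
fix px [363. 239.] mean [ 0.5609 -0.3016  0.0368] rect [ 559.6 -301.8] [89.7 41.8] 2.5 n 270
fix px [479. 244.] mean [ 0.5462 -0.6381  0.0367] rect [ 542.9 -639.2] [95.4 42.3] 17.5 n 311
fix px [412. 265.] mean [ 0.4849 -0.4402  0.0366] rect [ 483.7 -440.6] [41.9
[... 1444 characters left out ...]
.1 293.9] [81.2 76.8] 45.3 n 137
tall px [245. 190.] mean [0.6705 0.0276 0.1904] rect [669.4  27.8] [ 33.3 260. ] 2.8 n 2036
258 286 [0.4233 0.0015 0.0757]
243.7 293 [0.4065 0.045  0.0457]
361 238 [ 0.5651 -0.2947  0.037 ]
200 300 [0.3905 0.1775 0.0042]
228 238 [0.5695 0.0949 0.0302]
clip [0.40412966 0.04453045 0.048     ] cap [0.42316035 0.00220087 0.07      ]
tl [0.6363 0.1519 0.037 ]
tr [ 0.6493 -0.0962  0.037 ]
br [ 0.5042 -0.1128  0.037 ]
bl [0.4891 0.1461 0.037 ]
n1tl [0.6098 0.1289 0.031 ]
n1tr [0.6119 0.0859 0.031 ]
n1br [0.5213 0.082  0.031 ]
n1bl [0.5179 0.1258 0.031 ]
n2tl [0.6141 0.0429 0.031 ]
n2tr [0.6162 0.0011 0.031 ]
n2br [ 0.5256 -0.002   0.031 ]
n2bl [0.521  0.0406 0.031 ]
```

```bash
cat >> h.py <<'E'
def to(x,y,z,deg,vert=True):
    """deg: heading of tool y axis in the world; tool z down. prints rotvec (tool) first, then shift cm in the new tool frame"""
    s,p,M=st(); a=np.radians(deg); Y=np.array([np.cos(a),np.sin(a),0]); Z=np.array([0,0,-1.]); X=np.cross(Y,Z)
    T=R.from_matrix(np.stack([X,Y,Z],1)); rv=(M.inv()*T).as_rotvec(); d=T.inv().apply(np.array([x,y,z])-p)*100
    print('rot',rv.round(3),'shift cm',d.round(2),'at',p.round(4),'w',round(s['width'],3),'F',np.round(s['wrist_force'],1),'t',s['t'])
E
python3 - <<'E'
from h import *
c=ld('top')
k=lambda x,y:(110+x/2.4,165+y/2.4)
for q in [(30,180),(175,163),(182,299),(37,312)]: print(world(c,*k(*q),z=.018).round(4))
to(.432,.004,.16,86.6)
print(vision.capture('wrist')['T_tool_cam'])
E
```

```text
[0.5682 0.4093 0.018 ]
[0.5881 0.2307 0.018 ]
[0.42  0.217 0.018]
[0.4055 0.3929 0.018 ]
rot [-0.002 -0.    -0.167] shift cm [-31.03 -68.45   7.02] at [0.1628 0.7057 0.2302] w 1.002 F [ 1.1 -0.5 -0.1] t 0.1
[[ 6.78150220e-04 -9.46700900e-01 -3.22113251e-01  8.39468806e-02]
 [ 9.99999745e-01  7.13609560e-04  7.99481162e-06 -7.59804359e-04]
 [ 2.22294400e-04 -3.22113175e-01  9.46701143e-01 -1.43148519e-01]
 [ 0.00000000e+00  0.00000000e+00  0.00000000e+00  1.00000000e+00]]
```

```bash
python3 -m jog '[[1,[0,0,0],[0,0,-0.084]],[1,[0,0,0],[0,0,-0.083]],[1,[-2,-4.3,0],[0,0,0]],[1,[-2,-4.3,0],[0,0,0]],[1,[-2,-4.3,0],[0,0,0]],[1,[-2,-4.3,0],[0,0,0]],[1,[-2,-4.3,0],[0,0,0]],[1,[-2,-4.3,0],[0,0,0]],[1,[-2,-4.3,0],[0,0,0]],[1,[-2,-4.3,0],[0,0,0]]]' && python3 -m jog '[[0,[-2,-4.3,0],[0,0,0]],[0,[-2,-4.3,0],[0,0,0]],[-0.1,[-2,-4.3,0],[0,0,0]],[-0.1,[-2,-4.3,0],[0,0,0]],[-0.1,[-2,-4.3,0],[0,0,0]],[-0.1,[-1,-4.3,0],[0,0,0]],[-0.1,[0,-4.3,0],[0,0,0]],[-0.1,[0,-3.9,0],[0,0,0]],[-0.1,[0,0,0],[0,0,0]],[-0.1,[0,0,0],[0,0,0]]]'; python3 -c "
from h import *
to(.432,.004,.054,86.6)"
```

```text
t: 1.15
position: [0.3026, 0.3515, 0.2313]
ee_rot: [0.0, 0.03, 1.0, -0.0]
wrist_force: [1.2, 0.4, -0.1]
width: 0.998
finger_force: 0.0
t: 2.15
position: [0.3916, 0.0068, 0.2314]
ee_rot: [0.0, 0.031, 1.0, 0.0]
wrist_force: [0.8, 0.9, -0.6]
width: 0.451
finger_force: 0.0
rot [ 0.     0.    -0.003] shift cm [-4.05 -0.04 17.74] at [0.3916 0.0068 0.2314] w 0.451 F [ 0.8  0.9 -0.6] t 2.15
```

```bash
python3 -m jog '[[-0.1,[-3.6,0,4],[0,0,0]],[-0.1,[0,0,4],[0,0,0]],[-0.1,[0,0,4],[0,0,0]],[-0.1,[0,0,3.5],[0,0,0]],[-0.1,[0,0,2.2],[0,0,0]],[-1,[0,0,0],[0,0,0]],[-1,[0,0,0],[0,0,0]],[-1,[0,0,0],[0,0,0]],[-1,[0,0,0],[0,0,0]]]' 20
python3 - <<'E'
from h import *
to(.432,-.045,.054,86.6)
cap('top','t2'); cap('wrist','w2')
E
```

```text
t: 3.05
position: [0.4247, 0.0067, 0.0568]
ee_rot: [-0.0, 0.029, 1.0, 0.0]
wrist_force: [2.0, 0.9, -30.8]
width: 0.182
finger_force: 21.1
rot [ 0.    -0.001  0.002] shift cm [-1.04 -5.12  0.28] at [0.4247 0.0067 0.0568] w 0.182 F [  2.    0.9 -30.8] t 3.05
```

View pics/w2.png

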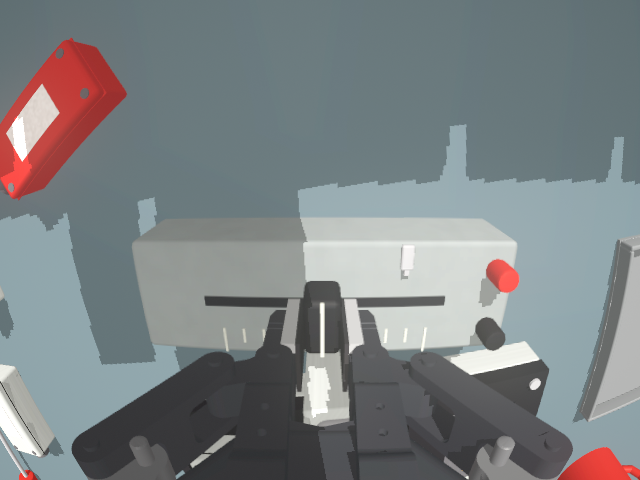

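The wrist view shows the cap gripped at (322,305), the clip at (406,262) and the slot ends at (205,300) and (445,300). There is a vertical preload, so I raise a little and slide to zero.

```bash
python3 -m jog '[[-1,[0,0,-0.3],[0,0,0]],[-1,[0,-1.2,0],[0,0,0]],[-1,[0,-1.2,0],[0,0,0]],[-1,[0,-1.2,0],[0,0,0]],[-1,[0,-1,0],[0,0,0]],[-1,[0,-0.4,0],[0,0,0]],[-1,[0,-0.3,0],[0,0,0]],[-1,[0,0,0],[0,0,0]]]'
python3 - <<'E'
from h import *
to(.432,-.045,.054,86.6)
cap('wrist','w3')
E
```

```text
t: 3.95
position: [0.4215, -0.0423, 0.0602]
ee_rot: [-0.001, 0.027, 1.0, 0.002]
wrist_force: [1.1, 11.8, -22.1]
width: 0.18
finger_force: 20.5
rot [ 0.005 -0.002  0.006] shift cm [-1.06 -0.21  0.62] at [ 0.4215 -0.0423  0.0602] w 0.18 F [  1.1  11.8 -22.1] t 3.95
```

```bash
python3 -m jog '[[-0.3,[0,0,0],[0,0,0]],[-0.1,[0,0,0],[0,0,0]],[0,[0,0,-4],[0,0,0]],[1,[0,0,-4],[0,0,0]],[1,[0,0,0],[0,0,-0.115]]]'
python3 - <<'E'
from h import *
to(.572,-.0628,.14,93)
c=cap('top','t3'); P,ok=cloud(c); z=P[:,:,2]
roi=np.zeros_like(ok); roi[165:335,110:440]=1; ok&=roi
box(P,ok&(z>.033)&(z<.041),'fix')
box(P,ok&(z>.063)&(z<.074),'cap',20)
box(P,ok&(z>.055)&(z<.063),'seat')
E
```

```text
t: 4.5
position: [0.4253, -0.0484, 0.1449]
ee_rot: [0.005, -0.028, 1.0, -0.001]
wrist_force: [0.8, -0.4, -0.8]
width: 0.82
finger_force: 0.0
rot [-0.002  0.011  0.004] shift cm [-14.57  -2.21   0.49] at [ 0.4253 -0.0484  0.1449] w 0.82 F [ 0.8 -0.4 -0.8] t 4.5
fix px [267. 230.] mean [ 0.5922 -0.0197  0.0374] rect [587.3 -21. ] [133.8  67.6] 5.4 n 402
fix px [292. 236.] mean [ 0.5734 -0.0927  0.0373] rect [578.1 -86.3] [ 43.6 145.9] 89.7 n 249
fix px [228. 238.] mean [0.5673 0.0932 0.0373] rect [569.1  93. ] [149.5 119.9] 2.4 n 813
fix px [363. 239.] mean [ 0.5609 -0.3016  0.0365] rect [ 558.6 -301.7] [91.6 42.1] 1.5 n 295
fix px [412. 266.] mean [ 0.4826 -0.4409  0.0366] rect [ 483.4 -440.6] [42.5 92.2] 67.6 n 302
fix px [358. 295.] mean [ 0.3992 -0.2818  0.0367] rect [ 399.5 -281.7] [91.3 41.6] 8.9 n 307
fix px [406. 318.] mean [ 0.3314 -0.4184  0.0368] rect [ 330.4 -418.9] [42.2 90.7] 13.5 n 287
fix px [311. 323.] mean [ 0.3215 -0.1483  0.0367] rect [ 320.3 -148.3] [41.7 91.9] 30.5 n 306
cap px [149. 184.] mean [0.7258 0.3235 0.0675] rect [726.6 323. ] [ 5.9 29. ] 57.1 n 20
cap px [167. 198.] mean [0.6821 0.2684 0.069 ] rect [682.7 269.1] [12.4 53.2] 47.6 n 25
cap px [281. 238.] mean [ 0.5622 -0.0631  0.0656] rect [564.1 -62.4] [28.5 31.9] 59.1 n 43
seat px [281. 235.] mean [ 0.5706 -0.0637  0.0594] rect [574.8 -62.6] [95.4 41.8] 3.2 n 284
```

```bash
python3 -m jog '[[1,[-4,-0.6,0],[0,0.011,0.004]],[1,[-4,-0.6,0],[0,0,0]],[1,[-4,-0.6,0],[0,0,0]],[1,[-2.6,-0.4,0],[0,0,0]],[1,[0,0,0],[0,0,0]]]'
python3 - <<'E'
from h import *
to(.572,-.0628,.036,93)
cap('wrist','w4')
cap('top','t4')
E
```

```text
t: 5.05
position: [0.574, -0.0626, 0.1399]
ee_rot: [-0.002, -0.024, 1.0, -0.001]
wrist_force: [-0.2, -0.6, -0.2]
width: 0.997
finger_force: 0.0
rot [-0.001 -0.004 -0.004] shift cm [ 2.000e-01 -1.000e-02  1.039e+01] at [ 0.574  -0.0626  0.1399] w 0.997 F [-0.2 -0.6 -0.2] t 5.05
```

View pics/w4.png

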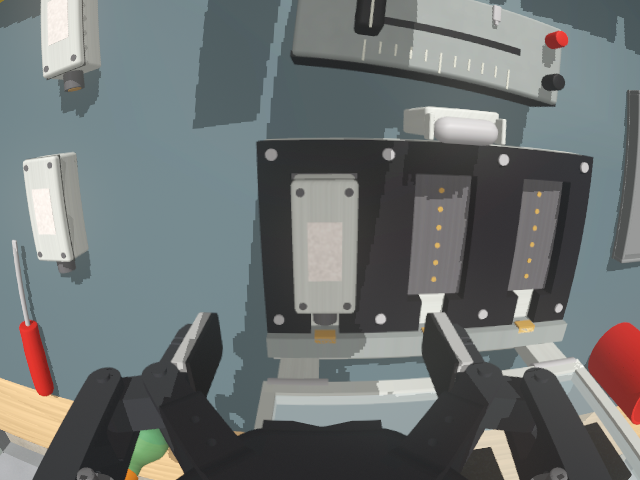

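Wrist view: the seated unit at (324,245) is centred between the fingers (215 and 430), nests 2 and 1 at (440,235) and (535,235) are empty, and the fader cap at (370,15) is at its zero end. I descend and grip.

```bash
python3 -m jog '[[1,[0,0,4],[0,0,0]],[1,[0,0,4],[0,0,0]],[1,[0,0,1.9],[0,0,0]],[1,[0,0,0.4],[0,0,0]],[-1,[0,0,0],[0,0,0]],[-1,[0,0,0],[0,0,0]],[-1,[0,0,0],[0,0,0]],[-1,[0,0,0],[0,0,0]],[-1,[0,0,0],[0,0,0]]]' 50; python3 -c "
from h import *
to(.572,-.0628,.036,93)"
```

```text
t: 6.05
position: [0.5688, -0.0619, 0.0377]
ee_rot: [-0.004, -0.026, 1.0, -0.0]
wrist_force: [-0.6, -0.5, 7.1]
width: 0.477
finger_force: 52.7
rot [-0.    -0.008 -0.001] shift cm [-0.32 -0.1   0.17] at [ 0.5688 -0.0619  0.0377] w 0.477 F [-0.6 -0.5  7.1] t 6.05
```

```bash
python3 -m jog '[[-1,[0,0,-1.5],[0,0,0]],[-1,[0,0,-2],[0,0,0]],[-1,[0,0,-3.5],[0,0,0]],[-1,[0,0,-3],[0,0,-0.053]],[-1,[0,0,0],[0,0,0]]]'; python3 -c "
from h import *
to(.4955,.3125,.12,96)"
```

```text
t: 6.55
position: [0.5719, -0.0621, 0.1408]
ee_rot: [-0.001, -0.052, 0.999, -0.0]
wrist_force: [0.8, -0.8, -1.6]
width: 0.482
finger_force: 51.8
rot [-0.001 -0.002 -0.   ] shift cm [ 3.68 38.05  2.08] at [ 0.5719 -0.0621  0.1408] w 0.482 F [ 0.8 -0.8 -1.6] t 6.55
```

```bash
python3 -m jog '[[-1,[0.4,3.8,0],[0,0,0]],[-1,[0.4,3.8,0],[0,0,0]],[-1,[0.4,3.8,0],[0,0,0]],[-1,[0.4,3.8,0],[0,0,0]],[-1,[0.4,3.8,0],[0,0,0]],[-1,[0.4,3.8,0],[0,0,0]],[-1,[0.4,3.8,0],[0,0,0]],[-1,[0.4,3.8,0],[0,0,0]],[-1,[0.4,3.8,0],[0,0,0]],[-1,[0.1,3.8,0],[0,0,0]]]';  python3 -m jog '[[-1,[0,0,4],[0,0,0]],[-1,[0,0,4],[0,0,0]],[-1,[0,0,2],[0,0,0]],[-1,[0,0,0],[0,0,0]]]';python3 -c "
from h import *
to(.4955,.3125,.0187,96)
cap('scene','s5');cap('wrist','w5')"
```

```text
t: 7.55
position: [0.4906, 0.3133, 0.1361]
ee_rot: [-0.007, -0.052, 0.999, -0.001]
wrist_force: [1.3, -0.1, -1.9]
width: 0.479
finger_force: 51.7
t: 7.95
position: [0.4883, 0.3106, 0.0333]
ee_rot: [-0.009, -0.052, 0.999, -0.002]
wrist_force: [-0.2, -0.4, -2.0]
width: 0.478
finger_force: 51.6
rot [-0.003 -0.018 -0.   ] shift cm [-0.74  0.11  1.46] at [0.4883 0.3106 0.0333] w 0.478 F [-0.2 -0.4 -2. ] t 7.95
```

```bash
python3 -m jog '[[-1,[0,0,0.4],[-0.003,-0.018,0]],[-1,[0,0,0.4],[0,0,0]],[-1,[0,0,0.3],[0,0,0]],[-1,[0,0,0.2],[0,0,0]],[-1,[0,0,0.1],[0,0,0]],[-1,[0,0,0.1],[0,0,0]],[-1,[0,0,0],[0,0,0]]]';python3 -c "
from h import *
to(.4955,.3125,.0187,96)"
```

```text
t: 8.75
position: [0.4915, 0.3123, 0.0216]
ee_rot: [0.003, -0.052, 0.999, 0.002]
wrist_force: [0.0, 0.0, -1.8]
width: 0.479
finger_force: 51.7
rot [ 0.004  0.007 -0.001] shift cm [-0.4  -0.03  0.29] at [0.4915 0.3123 0.0216] w 0.479 F [ 0.   0.  -1.8] t 8.75
```

```bash
python3 -m jog '[[-1,[0,0,0.15],[0,0,0]],[-1,[0,0,0.1],[0,0,0]],[-1,[0,0,0.1],[0,0,0]],[-1,[0,0,0],[0,0,0]]]';python3 -c "
from h import *
to(.4955,.3125,.0187,96)"
```

```text
t: 9.15
position: [0.4913, 0.3123, 0.0179]
ee_rot: [0.003, -0.052, 0.999, 0.002]
wrist_force: [-0.1, -0.5, -2.3]
width: 0.485
finger_force: 51.7
rot [ 0.003  0.007 -0.   ] shift cm [-0.41 -0.03 -0.08] at [0.4913 0.3123 0.0179] w 0.485 F [-0.1 -0.5 -2.3] t 9.15
```

```bash
python3 -m jog '[[-1,[0,0,0.1],[0,0,0]],[-1,[0,0,0.1],[0,0,0]],[-1,[0,0,0],[0,0,0]]]';python3 -c "
from h import *
to(.4955,.3125,.0187,96)"
```

```text
t: 9.45
position: [0.4917, 0.3124, 0.017]
ee_rot: [0.003, -0.052, 0.999, 0.002]
wrist_force: [-0.6, -0.6, 5.8]
width: 0.479
finger_force: 52.7
rot [ 0.004  0.007 -0.001] shift cm [-0.38 -0.03 -0.17] at [0.4917 0.3124 0.017 ] w 0.479 F [-0.6 -0.6  5.8] t 9.45
```

```bash
python3 -m jog '[[0.3,[0,0,0],[0,0,0]],[1,[0,0,0],[0,0,0]],[1,[0,0,0],[0,0,0]],[1,[0,0,-2],[0,0,0]],[1,[0,0,-4],[0.004,0.007,0]],[1,[0,0,-4],[0,0,0.07]],[1,[0,-4.5,-4],[0,0,0]],[1,[0,-4.5,0],[0,0,0]],[1,[0,-4.5,0],[0,0,0]],[1,[0,-4.5,0],[0,0,0]]]';python3 - <<'E'
from h import *
to(.559,-.3018,.16,92)
c=cap('top','t6'); P,ok=cloud(c); z=P[:,:,2]
roi=np.zeros_like(ok); roi[165:335,110:440]=1; ok&=roi
box(P,ok&(z>.033)&(z<.041),'fix',150)
E
```

```text
t: 10.45
position: [0.497, 0.1386, 0.1499]
ee_rot: [0.001, -0.018, 1.0, -0.0]
wrist_force: [1.2, -0.6, 0.2]
width: 0.999
finger_force: 0.0
rot [-0.     0.001  0.   ] shift cm [ -4.66 -44.23  -1.01] at [0.497  0.1386 0.1499] w 0.999 F [ 1.2 -0.6  0.2] t 10.45
fix px [260. 238.] mean [ 0.567  -0.      0.0374] rect [575.3  -3.7] [150.6 207.6] 2.9 n 1290
fix px [213. 227.] mean [0.6001 0.1387 0.0371] rect [596.8 135.8] [92.6 35.5] 1.3 n 170
fix px [363. 240.] mean [ 0.5591 -0.3015  0.0364] rect [ 558.8 -301.8] [91.5 42.1] 3.4 n 267
fix px [412. 266.] mean [ 0.4832 -0.4402  0.0366] rect [ 483.  -440.7] [42.3 90.4] 67.2 n 295
fix px [358. 295.] mean [ 0.3991 -0.2822  0.0365] rect [ 399.  -281.8] [90.4 42.4] 9.0 n 296
fix px [406. 319.] mean [ 0.3308 -0.4177  0.0367] rect [ 330.5 -417.7] [41.4 90.9] 12.2 n 306
fix px [312. 322.] mean [ 0.3222 -0.1496  0.0366] rect [ 320.6 -148.6] [41.6 90.5] 31.1 n 285
```

```bash
python3 -m jog '[[1,[-0.47,-4.4,0],[0,0,0]],[1,[-0.47,-4.4,0],[0,0,0]],[1,[-0.47,-4.4,0],[0,0,0]],[1,[-0.47,-4.4,0],[0,0,0]],[1,[-0.47,-4.4,0],[0,0,0]],[1,[-0.47,-4.4,0],[0,0,0]],[1,[-0.47,-4.4,0],[0,0,0]],[1,[-0.47,-4.4,0],[0,0,0]],[1,[-0.47,-4.4,0],[0,0,0]],[1,[-0.4,-4.6,0],[0,0,0]]]';python3 -m jog '[[1,[0,0,4],[0,0,0]],[1,[0,0,3],[0,0,0]],[1,[0,0,0],[0,0,0]]]'; python3 -c "
from h import *
to(.559,-.3018,.0145,92)"
```

```text
t: 11.5
position: [0.5586, -0.3014, 0.1494]
ee_rot: [0.0, -0.017, 1.0, 0.0]
wrist_force: [0.2, 0.6, -0.4]
width: 1.0
finger_force: 0.0
t: 11.8
position: [0.5551, -0.2988, 0.0755]
ee_rot: [-0.004, -0.017, 1.0, 0.002]
wrist_force: [-0.4, 0.6, 0.3]
width: 1.001
finger_force: 0.0
rot [ 0.004 -0.008 -0.001] shift cm [-0.38 -0.32  6.1 ] at [ 0.5551 -0.2988  0.0755] w 1.001 F [-0.4  0.6  0.3] t 11.8
```

```bash
python3 -m jog '[[1,[-0.3,-0.2,3],[0.003,-0.008,0]],[1,[-0.3,-0.2,2],[0,0,0]],[1,[0,0,0.9],[0,0,0]],[1,[0,0,0],[0,0,0]],[-1,[0,0,0],[0,0,0]],[-1,[0,0,0],[0,0,0]],[-1,[0,0,0],[0,0,0]],[-1,[0,0,0],[0,0,0]],[-1,[0,0,0],[0,0,0]]]' 50; python3 -c "
from h import *
to(.559,-.3018,.0155,92)"
```

```text
t: 12.7
position: [0.5655, -0.3042, 0.0221]
ee_rot: [0.005, -0.017, 1.0, -0.002]
wrist_force: [-0.3, 1.0, 6.0]
width: 0.474
finger_force: 52.3
rot [-0.004  0.01  -0.001] shift cm [0.64 0.26 0.66] at [ 0.5655 -0.3042  0.0221] w 0.474 F [-0.3  1.   6. ] t 12.7
```

```bash
python3 -m jog '[[0.2,[0,0,0],[0,0,0]],[0.2,[0.4,0.2,0.3],[-0.002,0.008,0]],[0.2,[0.2,0,0.3],[0,0,0]],[0.2,[0,0,0],[0,0,0]],[0.2,[0,0,0],[0,0,0]]]'; python3 -c "
from h import *
to(.559,-.3018,.0155,92)"
```

```text
t: 13.2
position: [0.5583, -0.3024, 0.0142]
ee_rot: [-0.0, -0.017, 1.0, -0.001]
wrist_force: [-0.5, -0.2, -0.2]
width: 0.6
finger_force: 0.0
rot [-0.001 -0.001 -0.001] shift cm [-0.07  0.06 -0.13] at [ 0.5583 -0.3024  0.0142] w 0.6 F [-0.5 -0.2 -0.2] t 13.2
```

```bash
python3 -m jog '[[-1,[0,0,0],[0,0,0]],[-1,[0,0,0],[0,0,0]],[-1,[0,0,0],[0,0,0]],[-1,[0,0,0],[0,0,0]]]' 60; python3 -c "
from h import *
to(.559,-.3018,.0155,92)"; python3 -m jog '[[-1,[0,0,-1],[0,0,0]],[-1,[0,0,-4],[0,0,-0.017]],[-1,[0,0,-4],[0,0,0]],[-1,[0,0,-2.5],[0,0,0]],[-1,[0,0,0],[0,0,0]]]';python3 -c "
from h import *
to(.565,.107,.14,93)"
```

```text
t: 13.6
position: [0.5589, -0.3028, 0.0148]
ee_rot: [0.0, -0.017, 1.0, -0.001]
wrist_force: [-0.9, -0.8, 2.0]
width: 0.479
finger_force: 63.0
rot [-0.002  0.001 -0.001] shift cm [-0.01  0.1  -0.07] at [ 0.5589 -0.3028  0.0148] w 0.479 F [-0.9 -0.8  2. ] t 13.6
t: 14.1
position: [0.561, -0.3033, 0.1337]
ee_rot: [0.003, -0.026, 1.0, -0.002]
wrist_force: [-1.0, -0.0, -1.9]
width: 0.479
finger_force: 62.6
rot [-0.005  0.007 -0.001] shift cm [-2.55 40.95 -0.63] at [ 0.561  -0.3033  0.1337] w 0.479 F [-1.  -0.  -1.9] t 14.1
```

```bash
python3 -m jog '[[-1,[-0.25,4.1,-0.1],[-0.004,0.006,0]],[-1,[-0.25,4.1,0],[0,0,0]],[-1,[-0.25,4.1,0],[0,0,0]],[-1,[-0.25,4.1,0],[0,0,0]],[-1,[-0.25,4.1,0],[0,0,0]],[-1,[-0.25,4.1,0],[0,0,0]],[-1,[-0.25,4.1,0],[0,0,0]],[-1,[-0.25,4.1,0],[0,0,0]],[-1,[-0.25,4.1,0],[0,0,0]],[-1,[-0.25,4.1,0],[0,0,0]]]';python3 -m jog '[[-1,[0,0,4],[0,0,0]],[-1,[0,0,1],[0,0,0]],[-1,[0,0,0],[0,0,0]],[-1,[0,0,0],[0,0,0]]]'
python3 - <<'E'
from h import *
to(.565,.107,.07,93)
cap('wrist','w7'); cap('top','t7')
to(.565,.107,.07,93)
E
```

```text
t: 15.1
position: [0.5609, 0.1101, 0.1299]
ee_rot: [-0.005, -0.026, 1.0, 0.001]
wrist_force: [0.5, -0.3, -2.7]
width: 0.475
finger_force: 62.5
t: 15.5
position: [0.5621, 0.1067, 0.0812]
ee_rot: [-0.004, -0.024, 1.0, 0.001]
wrist_force: [0.9, -0.3, -3.0]
width: 0.479
finger_force: 62.4
rot [ 0.001 -0.007 -0.004] shift cm [-0.29  0.02  1.12] at [0.5621 0.1067 0.0812] w 0.479 F [ 0.9 -0.3 -3. ] t 15.5
rot [ 0.002 -0.004 -0.004] shift cm [-0.18 -0.02  1.23] at [0.5632 0.1071 0.0823] w 0.48 F [ 0.6 -0.2 -2.4] t 15.6
```

View pics/w7.png

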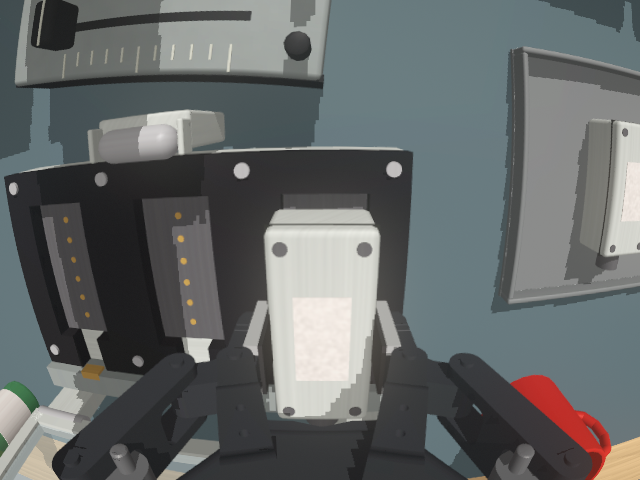

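```bash
cat >> h.py <<'E'
def wray(c,p,M,u,v,z):
    x=np.array([u-c['cx'],v-c['cy']]); x=x/np.array([c['fx'],c['fy']]); r=np.linalg.norm(x)
    d=np.array([*(np.sin(r)*x/r),np.cos(r)]); T=c['T_tool_cam']
    o=p+M.apply(T[:3,3]); w=M.apply(T[:3,:3]@d); return o+w*(z-o[2])/w[2]
E
python3 - <<'E'
from h import *
import cv2
i=cv2.imread('pics/w7.png')[140:300,230:430]
cv2.imwrite('pics/crop7.png',cv2.resize(i,None,fx=3.7,fy=3.7,interpolation=cv2.INTER_CUBIC))
c=ld('w7'); s,p,M=st(); p=np.array([.5625,.1069,.0815])
for n,u,v,z in [('pocketL',283,193,.037),('pocketR',368,193,.037),('blockcornerR',411,151,.037),('unit botL',273,212,.069),('unit botR',374,212,.069),('n2 nearL',143,199,.037),('n2nearR',209,196,.037)]:
    print(n,wray(c,p,M,u,v,z).round(4))
print(wray(c,p,M,283,193,.037)-wray(c,p,M,368,193,.037))
E
```

```text
pocketL [0.5161 0.0843 0.037 ]
pocketR [0.5139 0.1281 0.037 ]
blockcornerR [0.4904 0.1488 0.037 ]
unit botL [0.5184 0.0831 0.069 ]
unit botR [0.5162 0.127  0.069 ]
n2 nearL [0.5213 0.0048 0.037 ]
n2nearR [0.5189 0.0446 0.037 ]
[ 0.00218315 -0.04379281  0.        ]
```

View pics/crop7.png

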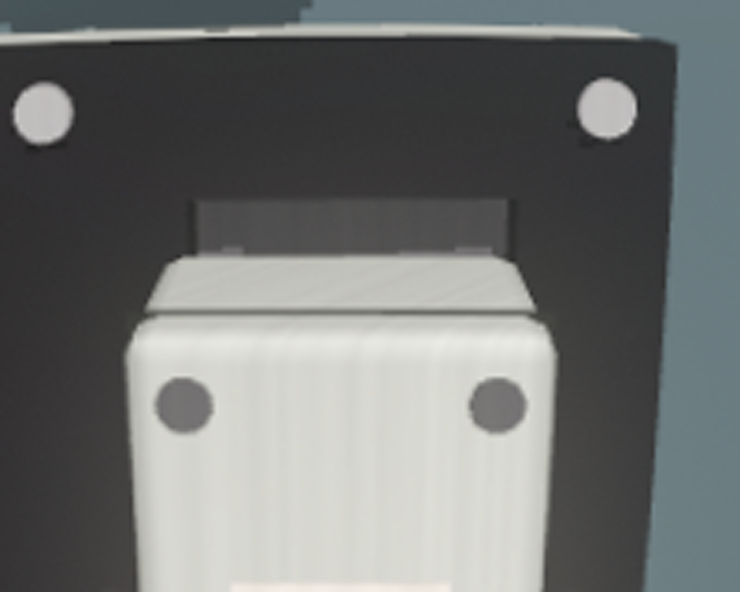

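The wrist view shows the unit's near end at (323,210) over the nest 1 pocket's near edge at (325,193). The pocket is about 1 mm to +y, so I correct that and descend.

```bash
python3 -m jog '[[-1,[0,0.1,1],[0.002,-0.004,-0.003]],[-1,[0,0,1],[0,0,0]],[-1,[0,0,0.3],[0,0,0]],[-1,[0,0,0],[0,0,0]],[-1,[0,0,0],[0,0,0]]]'
python3 - <<'E'
from h import *
to(.5635,.1082,.0373,93)
E
```

```text
t: 16.1
position: [0.5622, 0.1096, 0.0582]
ee_rot: [-0.001, -0.027, 1.0, 0.0]
wrist_force: [-0.4, 0.2, -1.9]
width: 0.476
finger_force: 62.5
rot [ 0.001 -0.002  0.002] shift cm [-0.12 -0.15  2.09] at [0.5622 0.1096 0.0582] w 0.476 F [-0.4  0.2 -1.9] t 16.1
```

```bash
python3 -m jog '[[-1,[-0.1,-0.1,0.4],[0,0,0]],[-1,[0,0,0.4],[0,0,0]],[-1,[0,0,0.3],[0,0,0]],[-1,[0,0,0.2],[0,0,0]],[-1,[0,0,0],[0,0,0]]]'
python3 - <<'E'
from h import *
to(.5635,.1082,.0373,93)
E
```

```text
t: 16.6
position: [0.563, 0.1086, 0.045]
ee_rot: [-0.001, -0.027, 1.0, 0.0]
wrist_force: [0.4, -0.9, -3.4]
width: 0.471
finger_force: 62.5
rot [ 0.    -0.003  0.002] shift cm [-0.05 -0.05  0.77] at [0.563  0.1086 0.045 ] w 0.471 F [ 0.4 -0.9 -3.4] t 16.6
```

In the pocket without contact. Continuing down.

```bash
python3 -m jog '[[-1,[0,0,0.3],[0,0,0]],[-1,[0,0,0.2],[0,0,0]],[-1,[0,0,0.2],[0,0,0]],[-1,[0,0,0.1],[0,0,0]],[-1,[0,0,0],[0,0,0]]]'
python3 - <<'E'
from h import *
to(.5635,.1082,.0373,93)
E
```

```text
t: 17.1
position: [0.5632, 0.1087, 0.0398]
ee_rot: [-0.001, -0.027, 1.0, 0.001]
wrist_force: [-4.4, 0.3, 17.3]
width: 0.477
finger_force: 64.9
rot [ 0.001 -0.002  0.002] shift cm [-0.03 -0.05  0.25] at [0.5632 0.1087 0.0398] w 0.477 F [-4.4  0.3 17.3] t 17.1
```

```bash
python3 -m jog '[[0.1,[0,0,0],[0,0,0]],[0.3,[0,0,0],[0,0,0]],[0.8,[0,0,-1],[0,0,0]],[0.8,[0,0,-4],[0,0,0]],[0.8,[0,0,-4],[0,0,0]],[0.8,[2,-4,-2],[0,0,0]],[1,[2,-4,0],[0,0,0]],[1,[2,-4,0],[0,0,0]],[1,[2,-4,0],[0,0,0]]]'
python3 - <<'E'
from h import *
to(.5635,.1082,.0373,93)
c=cap('top','t8'); P,ok=cloud(c); z=P[:,:,2]
roi=np.zeros_like(ok); roi[165:335,110:440]=1; ok&=roi
box(P,ok&(z>.033)&(z<.041),'fix',150)
box(P,ok&(z>.055)&(z<.064),'seat',150)
m=ok&(z>.05)&(z<.07)&(abs(P[:,:,0]-.563)<.035)&(abs(P[:,:,1]-.108)<.017)
A=np.c_[P[m][:,:2]-[.563,.108],np.ones(m.sum())]; print(np.linalg.lstsq(A,P[m][:,2],rcond=None)[0],m.sum())
E
```

```text
t: 18.0
position: [0.4918, -0.0568, 0.1483]
ee_rot: [-0.0, -0.027, 1.0, 0.0]
wrist_force: [1.0, -0.3, -0.4]
width: 1.0
finger_force: 0.0
rot [ 0.    -0.     0.002] shift cm [-8.02 16.1  11.1 ] at [ 0.4918 -0.0568  0.1483] w 1.0 F [ 1.  -0.3 -0.4] t 18.0
fix px [228. 238.] mean [0.5696 0.093  0.0375] rect [569.6  93.1] [149.4 119.6] 3.2 n 745
fix px [153. 262.] mean [0.499  0.3111 0.0375] rect [500.3 310.5] [99.2 43.9] 5.5 n 269
fix px [412. 265.] mean [ 0.4839 -0.4409  0.0367] rect [ 483.5 -440.8] [41.6 92.1] 68.7 n 292
fix px [358. 295.] mean [ 0.3993 -0.282   0.0367] rect [ 401.8 -281.6] [95.4 42. ] 9.0 n 311
fix px [406. 319.] mean [ 0.3308 -0.4187  0.0366] rect [ 330.4 -417. ] [41.1 94.1] 12.6 n 328
fix px [312. 322.] mean [ 0.3224 -0.1512  0.0365] rect [ 321.3 -149.2] [41.  92.2] 31.0 n 273
seat px [223. 239.] mean [0.5628 0.1062 0.0598] rect [564.1 106.6] [92.7 42.5] 3.9 n 323
[ 0.00117712 -0.01281619  0.06083359] 265
```

```bash
python3 -m jog '[[1,[1.8,-4.2,0],[0,0,-0.103]],[1,[1.4,-4.4,0],[0,0,0]],[1,[1.4,-4.4,0],[0,0,0]],[1,[1.4,-4.4,0],[0,0,0]],[1,[0,-2,0],[0,0,0]]]'
python3 - <<'E'
from h import *
to(.400,-.2818,.06,98.9)
E
```

```text
t: 18.55
position: [0.4567, -0.2604, 0.148]
ee_rot: [-0.001, -0.075, 0.997, -0.001]
wrist_force: [1.4, 1.4, 0.3]
width: 1.002
finger_force: 0.0
rot [-0.002 -0.003 -0.006] shift cm [ 5.93 -1.23  8.8 ] at [ 0.4567 -0.2604  0.148 ] w 1.002 F [1.4 1.4 0.3] t 18.55
```

```bash
python3 -m jog '[[1,[3,-0.6,0],[0,0,-0.006]],[1,[2.9,-0.6,1],[0,0,0]],[1,[0,0,3.5],[0,0,0]],[1,[0,0,3.5],[0,0,0]],[1,[0,0,0],[0,0,0]],[1,[0,0,0],[0,0,0]]]'
python3 - <<'E'
from h import *
to(.400,-.2818,.0148,98.9)
E
```

```text
t: 19.15
position: [0.4024, -0.2762, 0.0676]
ee_rot: [-0.001, -0.082, 0.997, 0.001]
wrist_force: [0.4, 0.1, -0.0]
width: 1.002
finger_force: 0.0
rot [ 0.001 -0.003  0.008] shift cm [ 0.32 -0.52  5.28] at [ 0.4024 -0.2762  0.0676] w 1.002 F [ 0.4  0.1 -0. ] t 19.15
```

```bash
python3 -m jog '[[1,[0.3,-0.5,2],[0,-0.003,0.008]],[1,[0,0,2],[0,0,0]],[1,[0,0,1],[0,0,0]],[0.2,[0,0,0.2],[0,0,0]],[0.2,[0,0,0],[0,0,0]],[0.2,[0,0,0],[0,0,0]]]'
python3 - <<'E'
from h import *
to(.400,-.2818,.0148,98.9)
E
```

```text
t: 19.75
position: [0.4009, -0.2819, 0.0165]
ee_rot: [0.001, -0.078, 0.997, -0.0]
wrist_force: [0.3, -0.3, -0.6]
width: 0.604
finger_force: 0.0
rot [-0.     0.002  0.   ] shift cm [0.09 0.02 0.17] at [ 0.4009 -0.2819  0.0165] w 0.604 F [ 0.3 -0.3 -0.6] t 19.75
```

```bash
python3 -m jog '[[0.2,[0.1,0,0.15],[0,0,0]],[-1,[0,0,0],[0,0,0]],[-1,[0,0,0],[0,0,0]],[-1,[0,0,0],[0,0,0]],[-1,[0,0,0],[0,0,0]]]' 60; python3 -c "
from h import *
to(.400,-.2818,.0148,98.9)"; python3 -m jog '[[-1,[0,0,-1],[0,0,0]],[-1,[0,0,-4],[0,0,0.052]],[-1,[0,0,-4],[0,0,0.051]],[-1,[0,0,-2.5],[0,0,0]],[-1,[0,0,0],[0,0,0]]]';python3 -c "
from h import *
to(.5745,-.063,.12,93)"
```

```text
t: 20.25
position: [0.3992, -0.2818, 0.0147]
ee_rot: [0.001, -0.078, 0.997, 0.0]
wrist_force: [-1.1, 1.0, 5.7]
width: 0.479
finger_force: 61.4
rot [ 0.001  0.001 -0.   ] shift cm [-0.08 -0.01 -0.01] at [ 0.3992 -0.2818  0.0147] w 0.479 F [-1.1  1.   5.7] t 20.25
t: 20.75
position: [0.4008, -0.2831, 0.1324]
ee_rot: [0.004, -0.026, 1.0, -0.001]
wrist_force: [0.6, -0.2, -1.8]
width: 0.478
finger_force: 62.2
rot [-0.003  0.007 -0.   ] shift cm [-18.5   21.07   1.24] at [ 0.4008 -0.2831  0.1324] w 0.478 F [ 0.6 -0.2 -1.8] t 20.75
```

```bash
python3 -m jog '[[-1,[-4,3.5,0],[0,0,0]],[-1,[-4,3.5,0],[0,0,0]],[-1,[-4,3.5,0],[0,0,0]],[-1,[-3,3.5,0],[0,0,0]],[-1,[-2,3.5,0],[0,0,0]],[-1,[-1.4,3.6,1],[-0.003,0.006,0]],[-1,[0,0,3.2],[0,0,0]],[-1,[0,0,1],[0,0,0]],[-1,[0,0,0],[0,0,0]],[-1,[0,0,0],[0,0,0]]]'
python3 - <<'E'
from h import *
to(.5735,-.0615,.07,93)
c=cap('wrist','w9')
i=cv2.imread('pics/w9.png')[140:300,230:430]
cv2.imwrite('pics/crop9.png',cv2.resize(i,None,fx=3.7,fy=3.7,interpolation=cv2.INTER_CUBIC))
E
```

```text
t: 21.75
position: [0.5639, -0.0699, 0.0772]
ee_rot: [-0.003, -0.025, 1.0, 0.001]
wrist_force: [-0.2, 0.1, -1.0]
width: 0.475
finger_force: 62.0
rot [ 0.003 -0.006 -0.003] shift cm [-1.    0.79  0.72] at [ 0.5639 -0.0699  0.0772] w 0.475 F [-0.2  0.1 -1. ] t 21.75
```

View pics/crop9.png

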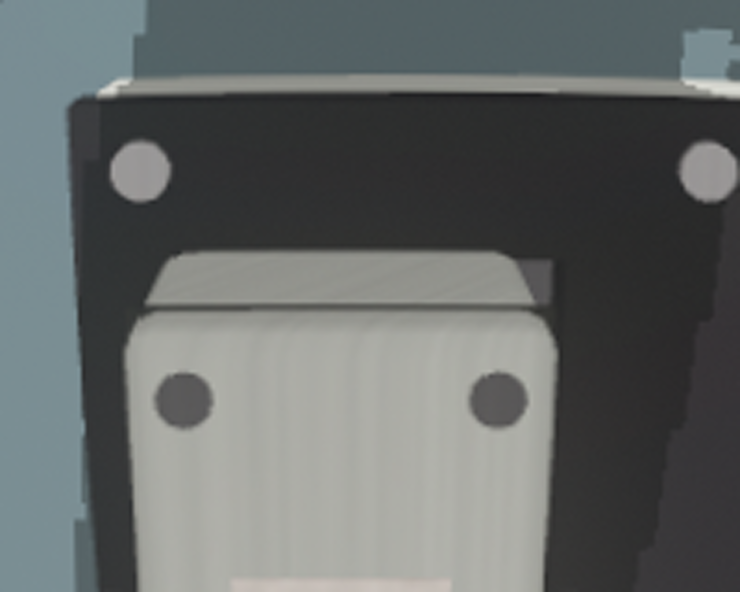

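The crop shows the nest 3 pocket's near edge at (395,257) and its right edge at x=556. The unit's near end is at (342,250), so I need about +7.5 mm in y and +10 mm in x, which agrees with the computed shift.

```bash
python3 -m jog '[[-1,[-0.5,0.4,0],[0.003,-0.006,-0.003]],[-1,[-0.5,0.37,0],[0,0,0]],[-1,[0,0,1],[0,0,0]],[-1,[0,0,0.8],[0,0,0]],[-1,[0,0,0],[0,0,0]],[-1,[0,0,0],[0,0,0]],[-1,[0,0,0],[0,0,0]]]'
python3 - <<'E'
from h import *
to(.5735,-.0615,.038,93)
c=cap('wrist','w10')
to(.5735,-.0615,.038,93)
i=cv2.imread('pics/w10.png')[140:300,230:430]
cv2.imwrite('pics/crop10.png',cv2.resize(i,None,fx=3.7,fy=3.7,interpolation=cv2.INTER_CUBIC))
E
```

```text
t: 22.5
position: [0.5743, -0.06, 0.0593]
ee_rot: [0.0, -0.027, 1.0, 0.0]
wrist_force: [0.5, 0.6, -1.9]
width: 0.475
finger_force: 62.0
rot [0.001 0.001 0.003] shift cm [ 0.09 -0.14  2.13] at [ 0.5743 -0.06    0.0593] w 0.475 F [ 0.5  0.6 -1.9] t 22.5
rot [0.001 0.001 0.002] shift cm [ 0.1  -0.14  2.14] at [ 0.5744 -0.06    0.0594] w 0.474 F [-1.   1.3 -3.5] t 22.55
```

View pics/crop10.png

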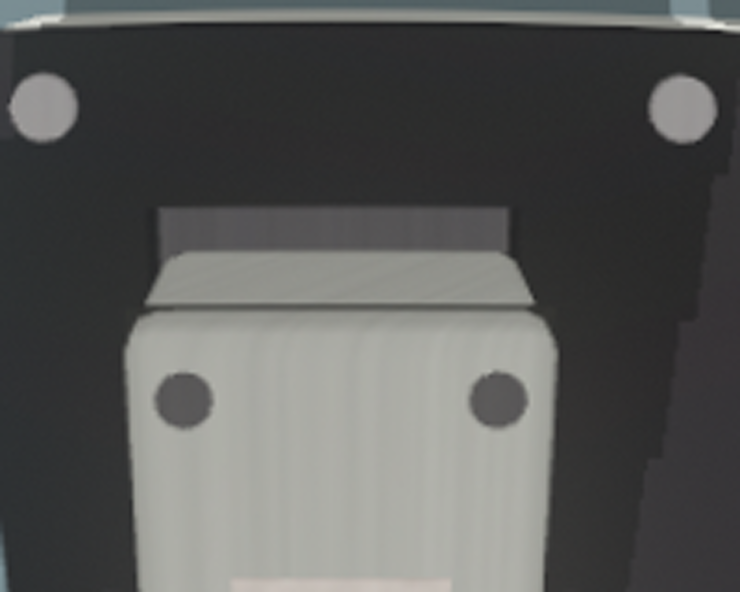

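```bash
python3 - <<'E'
from h import *
c=ld('w10'); s,p,M=st()
a=wray(c,p,M,320,207.6,.0468); b=wray(c,p,M,320,195.4,.037); print(a.round(4),b.round(4), 'unit ahead of wall mm', (a-b)[0]*1000)
E
python3 -m jog '[[-1,[0.05,-0.11,0.4],[0,0,0]],[-1,[0,0,0.4],[0,0,0]],[-1,[0,0,0.4],[0,0,0]],[-1,[0,0,0],[0,0,0]]]'
python3 - <<'E'
from h import *
to(.5735,-.0615,.038,93)
E
```

```text
[ 0.5275 -0.0638  0.0468] [ 0.5241 -0.064   0.037 ] unit ahead of wall mm 3.3495140409990354
t: 22.95
position: [0.5735, -0.0609, 0.0466]
ee_rot: [-0.0, -0.028, 1.0, 0.001]
wrist_force: [-1.1, -0.0, -2.8]
width: 0.473
finger_force: 62.0
rot [ 0.001 -0.     0.003] shift cm [-0.   -0.06  0.86] at [ 0.5735 -0.0609  0.0466] w 0.473 F [-1.1 -0.  -2.8] t 22.95
```

```bash
python3 -m jog '[[-1,[0,0,0.3],[0,0,0]],[-1,[0,0,0.2],[0,0,0]],[-1,[0,0,0.2],[0,0,0]],[-1,[0,0,0.2],[0,0,0]],[-1,[0,0,0.1],[0,0,0]],[-1,[0,0,0],[0,0,0]]]'
python3 - <<'E'
from h import *
to(.5735,-.0615,.038,93)
E
```

```text
t: 23.55
position: [0.5741, -0.0609, 0.0397]
ee_rot: [0.001, -0.028, 1.0, 0.001]
wrist_force: [-5.2, 1.2, 17.5]
width: 0.475
finger_force: 64.5
rot [0.002 0.001 0.003] shift cm [ 0.06 -0.06  0.17] at [ 0.5741 -0.0609  0.0397] w 0.475 F [-5.2  1.2 17.5] t 23.55
```

Same depth and force as the seated first unit. Releasing, then going to the last one.

```bash
python3 -m jog '[[0.1,[0,0,0],[0,0,0]],[0.3,[0,0,0],[0,0,0]],[0.8,[0,0,-1],[0,0,0]],[0.8,[0,0,-4],[0,0,0]],[0.8,[0,-1,-4],[0,0,0]],[0.8,[2,-4,-2],[0,0,0.1]],[1,[1,-4.4,0],[0,0,0.1]],[1,[0,-4.4,0],[0,0,0.1]],[1,[0,-4.4,0],[0,0,0.12]],[1,[0,-4.4,0],[0,0,0]]]'
python3 - <<'E'
from h import *
c=cap('top','t11'); P,ok=cloud(c); z=P[:,:,2]
roi=np.zeros_like(ok); roi[165:335,110:440]=1; ok&=roi
box(P,ok&(z>.033)&(z<.041),'fix',150)
box(P,ok&(z>.055)&(z<.064),'seat',150)
to(.4835,-.4407,.06,68.7)
E
```

```text
t: 24.55
position: [0.5125, -0.2846, 0.1478]
ee_rot: [0.001, 0.182, 0.983, 0.0]
wrist_force: [0.3, -0.7, 0.2]
width: 0.998
finger_force: 0.0
fix px [255. 239.] mean [0.564  0.0146 0.0373] rect [576.3  22.4] [156.4 261.3] 2.3 n 1584
fix px [153. 263.] mean [0.4956 0.3097 0.0377] rect [497.1 310.5] [92.5 43. ] 6.7 n 272
fix px [412. 266.] mean [ 0.4827 -0.4412  0.0366] rect [ 483.3 -440.7] [42.1 92.6] 68.5 n 271
fix px [406. 319.] mean [ 0.3309 -0.4184  0.0366] rect [ 330.6 -418.3] [41.5 92.8] 13.3 n 291
fix px [316. 322.] mean [ 0.3238 -0.1617  0.0364] rect [ 322.7 -156.7] [35.5 81.9] 30.3 n 187
seat px [281. 234.] mean [ 0.5738 -0.0626  0.0599] rect [574.  -62.7] [92.6 41.9] 2.8 n 336
seat px [223. 238.] mean [0.563  0.1057 0.0597] rect [563.3 106.3] [91.4 42.9] 3.9 n 319
rot [-0.007  0.004 -0.005] shift cm [ -3.07 -14.46   8.85] at [ 0.5074 -0.2949  0.1485] w 1.0 F [-2.5 -5.7  1.2] t 24.6
```

```bash
python3 -m jog '[[1,[-1,-4.5,0],[-0.006,0.004,-0.005]],[1,[-1,-4.5,0],[0,0,0]],[1,[-0.8,-3.8,0],[0,0,0]],[1,[0,-0.9,3],[0,0,0]],[1,[0,0,4],[0,0,0]],[1,[0,0,1.2],[0,0,0]],[1,[0,0,0],[0,0,0]],[1,[0,0,0],[0,0,0]]]'
python3 - <<'E'
from h import *
to(.4833,-.4407,.0148,68.6)
c=cap('wrist','w12')
E
```

```text
t: 25.4
position: [0.4906, -0.4201, 0.0653]
ee_rot: [-0.001, 0.178, 0.984, 0.004]
wrist_force: [0.2, -0.3, 0.3]
width: 1.002
finger_force: 0.0
rot [ 0.007 -0.002  0.015] shift cm [-0.07 -2.18  5.05] at [ 0.4906 -0.4201  0.0653] w 1.002 F [ 0.2 -0.3  0.3] t 25.4
```

View pics/w12.png

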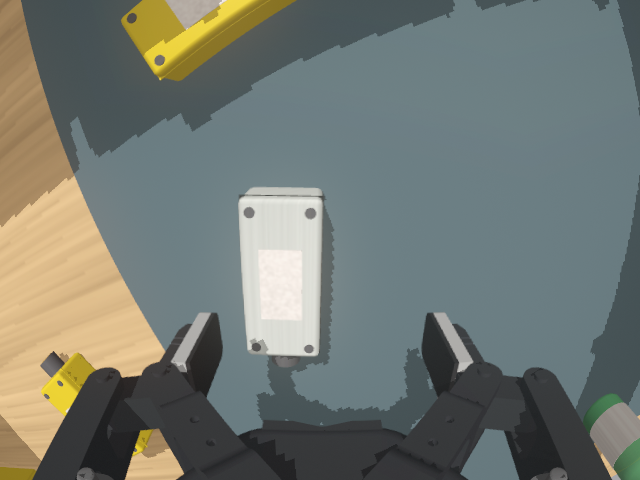

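The last unit is at (282,270), left of the finger centre at (320,340). That matches the computed -2.2 cm in tool y.

```bash
python3 -m jog '[[1,[0,-1.1,0],[0.004,0,0.015]],[1,[0,-1.05,0],[0,0,0]],[1,[0,0,2],[0,0,0]],[1,[0,0,2],[0,0,0]],[1,[0,0,0.6],[0,0,0]],[0.2,[0,0,0.2],[0,0,0]],[0.2,[0,0,0],[0,0,0]],[0.2,[0,0,0],[0,0,0]]]'
python3 - <<'E'
from h import *
to(.4833,-.4407,.0148,68.6)
E
```

```text
t: 26.25
position: [0.4824, -0.4409, 0.0172]
ee_rot: [-0.001, 0.186, 0.982, 0.001]
wrist_force: [0.8, 0.5, -0.1]
width: 0.603
finger_force: 0.0
rot [ 0.002 -0.002 -0.001] shift cm [-0.08  0.05  0.24] at [ 0.4824 -0.4409  0.0172] w 0.603 F [ 0.8  0.5 -0.1] t 26.25
```

```bash
python3 -m jog '[[0.2,[-0.08,0,0.22],[0,0,0]],[-1,[0,0,0],[0,0,0]],[-1,[0,0,0],[0,0,0]],[-1,[0,0,0],[0,0,0]],[-1,[0,0,0],[0,0,0]]]' 60; python3 -c "
from h import *
to(.4833,-.4407,.0148,68.6)"; python3 -m jog '[[-1,[0,0,-1],[0,0,0]],[-1,[0,0,-4],[0,0,0]],[-1,[0,0,-4],[0,0,0]],[-1,[0,0,-2.5],[0,0,-0.1065]],[-1,[0,0,0],[0,0,-0.1065]],[-1,[0,0,0],[0,0,-0.1065]],[-1,[0,0,0],[0,0,-0.1065]],[-1,[0,0,0],[0,0,0]]]';python3 -c "
from h import *
to(.5685,.0237,.13,93)"
```

```text
t: 26.75
position: [0.4832, -0.4408, 0.0147]
ee_rot: [-0.001, 0.186, 0.982, 0.002]
wrist_force: [0.7, -0.5, 5.6]
width: 0.475
finger_force: 63.3
rot [ 0.003 -0.002 -0.001] shift cm [-0.    0.02 -0.01] at [ 0.4832 -0.4408  0.0147] w 0.475 F [ 0.7 -0.5  5.6] t 26.75
t: 27.55
position: [0.4819, -0.4403, 0.1286]
ee_rot: [-0.002, -0.025, 1.0, 0.003]
wrist_force: [0.1, 0.2, -2.6]
width: 0.477
finger_force: 62.4
rot [ 0.006 -0.003 -0.001] shift cm [-11.08  45.88  -0.14] at [ 0.4819 -0.4403  0.1286] w 0.477 F [ 0.1  0.2 -2.6] t 27.55
```

```bash
python3 -m jog '[[-1,[-1.1,4.5,0],[0.005,-0.003,0]],[-1,[-1.1,4.5,0],[0,0,0]],[-1,[-1.1,4.5,0],[0,0,0]],[-1,[-1.1,4.5,0],[0,0,0]],[-1,[-1.1,4.5,0],[0,0,0]],[-1,[-1.1,4.5,0],[0,0,0]],[-1,[-1.1,4.5,0],[0,0,0]],[-1,[-1.1,4.5,0],[0,0,0]],[-1,[-1.1,4.5,0],[0,0,0]],[-1,[-1.1,4.5,0],[0,0,0]]]';python3 -m jog '[[-1,[-0.1,0.8,2],[0,0,0]],[-1,[0,0,2],[0,0,0]],[-1,[0,0,1],[0,0,0]],[-1,[0,0,0],[0,0,0]],[-1,[0,0,0],[0,0,0]]]'
python3 - <<'E'
from h import *
to(.5685,.0237,.06,93)
E
```

```text
t: 28.55
position: [0.5693, 0.016, 0.1288]
ee_rot: [0.0, -0.024, 1.0, -0.0]
wrist_force: [0.8, -0.1, -2.8]
width: 0.476
finger_force: 62.5
t: 29.05
position: [0.5703, 0.0212, 0.0792]
ee_rot: [0.001, -0.024, 1.0, -0.001]
wrist_force: [-0.4, -1.0, -1.9]
width: 0.478
finger_force: 62.4
rot [-0.001  0.001 -0.003] shift cm [0.17 0.26 1.92] at [0.5703 0.0212 0.0792] w 0.478 F [-0.4 -1.  -1.9] t 29.05
```

```bash
python3 -m jog '[[-1,[0.15,0.2,1],[0,0,-0.003]],[-1,[0,0,0.8],[0,0,0]],[-1,[0,0,0],[0,0,0]],[-1,[0,0,0],[0,0,0]]]'
python3 - <<'E'
from h import *
to(.5685,.0237,.06,93)
c=cap('wrist','w13')
to(.5685,.0237,.06,93)
i=cv2.imread('pics/w13.png')[140:300,230:430]
cv2.imwrite('pics/crop13.png',cv2.resize(i,None,fx=3.7,fy=3.7,interpolation=cv2.INTER_CUBIC))
E
```

```text
t: 29.45
position: [0.5686, 0.0239, 0.0608]
ee_rot: [0.0, -0.027, 1.0, -0.0]
wrist_force: [-0.1, -1.0, -2.8]
width: 0.473
finger_force: 62.4
rot [-0.001  0.001  0.002] shift cm [ 0.01 -0.02  0.08] at [0.5686 0.0239 0.0608] w 0.473 F [-0.1 -1.  -2.8] t 29.45
rot [-0.001  0.001  0.002] shift cm [ 0.04 -0.02  0.1 ] at [0.5689 0.0239 0.061 ] w 0.476 F [-0.2 -0.1 -2.6] t 29.5
```

View pics/crop13.png

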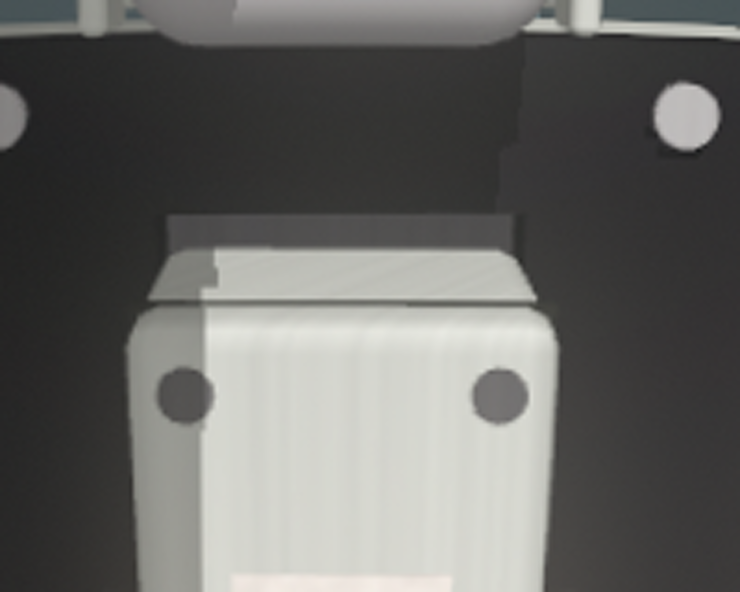

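Run:
```python
from h import *
c=ld('w13'); s,p,M=st(); p=np.array([.5687,.0239,.0609])
a=wray(c,p,M,320,206.8,p[2]-.0123); b=wray(c,p,M,320,197.3,.037); print(a.round(4),b.round(4), 'unit ahead of wall mm', (a-b)[0]*1000)
```

```text
[0.5213 0.0201 0.0486] [0.5196 0.02   0.037 ] unit ahead of wall mm 1.726671076034858
```

Aligned: about 1.7 mm of clearance at the near end, and centred sideways. Descending.

```bash
python3 -m jog '[[-1,[-0.02,0,0.5],[0,0,0]],[-1,[0,0,0.4],[0,0,0]],[-1,[0,0,0.4],[0,0,0]],[-1,[0,0,0.2],[0,0,0]],[-1,[0,0,0],[0,0,0]]]'
python3 - <<'E'
from h import *
to(.5688,.0237,.038,93)
E
```

```text
t: 30.0
position: [0.5687, 0.0241, 0.0455]
ee_rot: [0.0, -0.027, 1.0, -0.0]
wrist_force: [0.6, -0.1, -3.2]
width: 0.475
finger_force: 62.4
rot [-0.001  0.     0.002] shift cm [-0.01 -0.04  0.75] at [0.5687 0.0241 0.0455] w 0.475 F [ 0.6 -0.1 -3.2] t 30.0
```

```bash
python3 -m jog '[[-1,[0,0,0.3],[0,0,0]],[-1,[0,0,0.2],[0,0,0]],[-1,[0,0,0.2],[0,0,0]],[-1,[0,0,0.1],[0,0,0]],[-1,[0,0,0.1],[0,0,0]],[-1,[0,0,0],[0,0,0]]]'
python3 - <<'E'
from h import *
to(.5688,.0237,.038,93)
E
```

```text
t: 30.6
position: [0.5691, 0.0241, 0.0396]
ee_rot: [0.001, -0.027, 1.0, 0.0]
wrist_force: [-4.9, -0.2, 19.2]
width: 0.474
finger_force: 65.0
rot [0.    0.001 0.001] shift cm [ 0.03 -0.03  0.16] at [0.5691 0.0241 0.0396] w 0.474 F [-4.9 -0.2 19.2] t 30.6
```

```bash
python3 -m jog '[[0,[0,0,0],[0,0,0]],[0.2,[0,0,0],[0,0,0]],[0.2,[0,0,-1],[0,0,0]],[0.2,[0,0,-4],[0,0,0]],[0.2,[0,0,-4],[0,0,0]],[0.2,[3,-3,-4],[0,0,0]],[0,[0,-5,-3],[0,0,0]],[-1,[0,-5,-3],[0,0,0]],[-1,[0,-5,-2],[0,0,0]],[-1,[0,-5,0],[0,0,0]]]'
python3 - <<'E'
from h import *
c=cap('top','t14'); P,ok=cloud(c); z=P[:,:,2]
roi=np.zeros_like(ok); roi[165:335,110:440]=1; ok&=roi
box(P,ok&(z>.033)&(z<.041),'fix',150)
box(P,ok&(z>.055)&(z<.064),'seat',150)
box(P,ok&(z>.064)&(z<.074),'cap',20)
for n in [(.5741,-.0625),(.569,.022),(.5635,.1065)]:
    m=ok&(z>.05)&(z<.066)&(abs(P[:,:,0]-n[0])<.035)&(abs(P[:,:,1]-n[1])<.015)
    A=np.c_[P[m][:,:2]-n,np.ones(m.sum())]; print(np.linalg.lstsq(A,P[m][:,2],rcond=None)[0].round(4),np.median(P[m][:,2]).round(4))
m=ok&(z>.1)&(P[:,:,1]<.17)&(P[:,:,1]>-.12); Q=P[m]; print('lid',Q.mean(0),Q.min(0),Q.max(0)); box(P,m&(z>.23),'lidtop'); 
to(.72,-.16,.26,93)
E
```

```text
t: 31.6
position: [0.5563, -0.1865, 0.2352]
ee_rot: [0.004, -0.028, 1.0, -0.001]
wrist_force: [1.5, 0.1, -0.1]
width: 0.005
finger_force: 0.0
fix px [243. 238.] mean [0.5682 0.0485 0.0374] rect [572.6  48. ] [150.5 209.2] 3.4 n 1300
fix px [153. 263.] mean [0.497  0.3099 0.0375] rect [497.2 310.3] [93.5 44.1] 6.3 n 290
fix px [312. 323.] mean [ 0.3211 -0.1484  0.0367] rect [ 320.3 -148. ] [42.1 91.1] 31.6 n 299
fix px [406. 319.] mean [ 0.3309 -0.4171  0.0364] rect [ 330.7 -417.8] [41.7 93.4] 12.8 n 300
seat px [280. 232.] mean [ 0.5811 -0.0595  0.06  ] rect [573.8 -62.3] [91.8 40.8] 0.2 n 248
seat px [223. 238.] mean [0.5649 0.1064 0.0597] rect [568.  106.9] [99.8 42.9] 4.3 n 323
seat px [252. 236.] mean [0.5692 0.0216 0.0596] rect [569.9  22.1] [95.  42.3] 3.3 n 320
cap px [252. 265.] mean [0.4831 0.0182 0.0693] rect [482.3  16.9] [15.9 50.2] 10.2 n 52
[-0.0214 -0.026   0.06  ] 0.0606
[-0.0094  0.011   0.0601] 0.0604
[-0.0024 -0.0107  0.0599] 0.0602
lid [ 0.4327664  -0.04289287  0.64143666] [ 0.27476651 -0.11999018  0.10011169] [0.69054852 0.15806175 0.91101733]
lidtop px [243. 184.] mean [0.6743 0.0282 0.2436] rect [670.8  27.3] [ 31.5 257.5] 3.1 n 749
lidtop px [261. 300.] mean [ 0.3299 -0.0734  0.8342] rect [355.9 -91.8] [100.8 251.4] 56.8 n 4452
rot [-0.011  0.008 -0.01 ] shift cm [-16.71   3.03  -2.52] at [ 0.5547 -0.199   0.2348] w 0.002 F [-0.2 -6.8  1.1] t 31.65
```

View pics/t14.png

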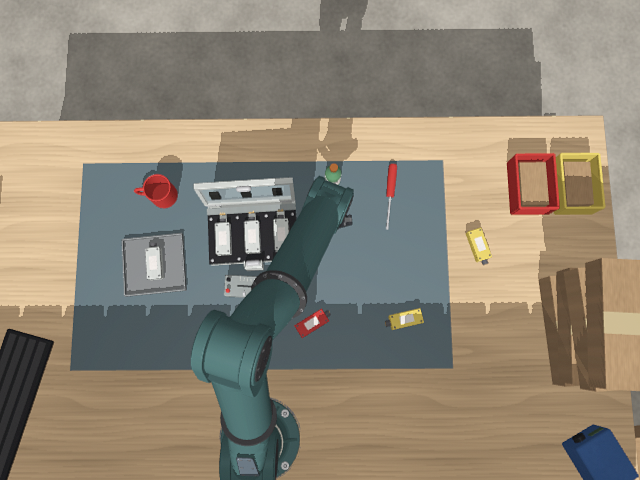

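All three nests are filled, at (223,238), (252,236) and (281,233), and the tested unit is in the tray at (153,263). Now the lid: I go over and behind it.

```bash
python3 -m jog '[[-1,[0,0,-3],[-0.005,0.004,0]],[-1,[0,0,-3],[0,0,0]],[-1,[-4,2,-0.5],[0,0,0]],[-1,[-4,4,0],[0,0,0]],[-1,[-4,4,0],[0,0,0]],[-1,[-4,4,0],[0,0,0]],[-1,[-1.5,4,0],[0,0,0]],[-1,[0,2,0],[0,0,0]],[-1,[0,0,0],[0,0,0]]]'
python3 - <<'E'
from h import *
to(.725,.03,.231,93)
E
```

```text
t: 32.55
position: [0.7045, 0.0156, 0.296]
ee_rot: [-0.002, -0.031, 1.0, 0.003]
wrist_force: [-0.6, -0.2, -0.3]
width: 0.001
finger_force: 0.0
rot [ 0.007 -0.005  0.009] shift cm [-2.13  1.34  6.5 ] at [0.7045 0.0156 0.296 ] w 0.001 F [-0.6 -0.2 -0.3] t 32.55
```

```bash
python3 -m jog '[[-1,[-2.6,1.4,0],[0.006,-0.004,0.008]],[-1,[0,0,2],[0,0,0]],[-1,[0,0,2.5],[0,0,0]],[-1,[0,0,2],[0,0,0]],[-1,[0,0,0],[0,0,0]],[-1,[0,0,0],[0,0,0]]]'
python3 - <<'E'
from h import *
to(.669,.0272,.231,93)
cap('scene','s15')
E
```

```text
t: 33.15
position: [0.7298, 0.0226, 0.2322]
ee_rot: [0.0, -0.022, 1.0, -0.002]
wrist_force: [-0.3, 0.5, 0.5]
width: -0.0
finger_force: 0.0
rot [-0.003  0.    -0.009] shift cm [6.05 0.78 0.12] at [0.7298 0.0226 0.2322] w -0.0 F [-0.3  0.5  0.5] t 33.15
```

```bash
python3 -m jog '[[-1,[2.5,0.5,0],[0,0,-0.008]],[-1,[1.7,0,0],[0,0,0]],[-1,[1,0,0],[0,0,0]],[-1,[1.6,0,0],[0,0,0]],[-1,[1.6,0,0.2],[0,0,0]],[-1,[1.6,0,0.3],[0,0,0]],[-1,[1.5,0,0.6],[0,0,0]],[-1,[1.5,0,0.7],[0,0,0]]]'
python3 - <<'E'
from h import *
to(.669,.0272,.215,93)
c=cap('scene','s16')
cv2.imwrite('pics/c16.png',cv2.resize(c['color'][150:330,270:540,::-1],None,fx=2.8,fy=2.8))
E
```

```text
t: 34.0
position: [0.6017, 0.0224, 0.2154]
ee_rot: [0.003, -0.027, 1.0, -0.001]
wrist_force: [0.1, -0.8, -0.1]
width: 0.002
finger_force: 0.4
rot [-0.002  0.006  0.001] shift cm [-6.75  0.13  0.04] at [0.6017 0.0224 0.2154] w 0.002 F [ 0.1 -0.8 -0.1] t 34.0
```

View pics/c16.png

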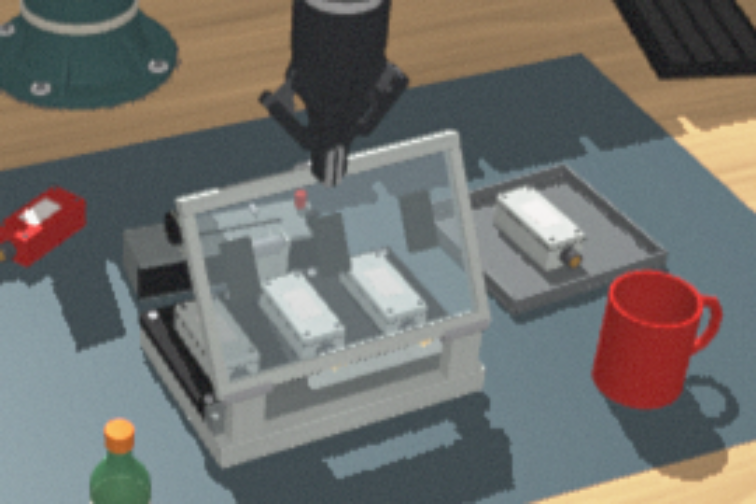

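The fingertip is behind the front rail at (330,178) and the lid follows. Continuing along the arc.

```bash
python3 -m jog '[[-1,[1.4,0,0.9],[0,0.005,0]],[-1,[1.3,0,1],[0,0,0]],[-1,[1.1,0,1.2],[0,0,0]],[-1,[1.1,0,1.2],[0,0,0]],[-1,[1,0,1.4],[0,0,0]],[-1,[0.9,0,1.4],[0,0,0]],[-1,[0.7,0,1.5],[0,0,0]],[-1,[0.6,0,1.5],[0,0,0]],[-1,[0,0,0],[0,0,0]]]'
python3 - <<'E'
from h import *
to(.669,.0272,.114,93)
E
```

```text
t: 34.95
position: [0.5194, 0.018, 0.1125]
ee_rot: [-0.002, -0.027, 1.0, -0.001]
wrist_force: [-0.7, 0.3, 1.8]
width: 0.002
finger_force: 0.7
rot [-0.002 -0.004  0.001] shift cm [-14.99   0.13  -0.15] at [0.5194 0.018  0.1125] w 0.002 F [-0.7  0.3  1.8] t 34.95
```

```bash
python3 -m jog '[[-1,[0.4,0,1],[0,0,0]],[-1,[0.3,0,1],[0,0,0]],[-1,[0.1,0,0.7],[0,0,0]],[-1,[0,0,0.4],[0,0,0]],[-1,[0,0,0],[0,0,0]],[-1,[0,0,0],[0,0,0]]]'
python3 - <<'E'
from h import *
to(.669,.0272,.082,93)
E
```

```text
t: 35.55
position: [0.5121, 0.0179, 0.0821]
ee_rot: [-0.001, -0.027, 1.0, -0.001]
wrist_force: [2.6, -0.4, 4.0]
width: 0.0
finger_force: 1.6
rot [-0.002 -0.002  0.002] shift cm [-1.572e+01  1.100e-01  1.000e-02] at [0.5121 0.0179 0.0821] w 0.0 F [ 2.6 -0.4  4. ] t 35.55
```

```bash
python3 -m jog '[[-1,[0,0,0.15],[0,0,0]],[-1,[0,0,0.15],[0,0,0]],[-1,[0,0,0],[0,0,0]],[-1,[0,0,0],[0,0,0]]]'
python3 - <<'E'
from h import *
to(.669,.0272,.082,93)
E
```

```text
t: 35.95
position: [0.5121, 0.0179, 0.0816]
ee_rot: [-0.001, -0.027, 1.0, -0.0]
wrist_force: [-2.7, 0.2, 28.9]
width: 0.0
finger_force: 14.1
rot [-0.001 -0.002  0.001] shift cm [-15.71   0.11  -0.04] at [0.5121 0.0179 0.0816] w 0.0 F [-2.7  0.2 28.9] t 35.95
```

```bash
python3 -m jog '[[-1,[0,0,-2],[0,0,0]],[-1,[0,0,-4],[0,0,0]],[-0.1,[2,-1.5,-2],[0,0,0.056]],[-0.1,[3,-2,0],[0,0,0.056]],[-0.1,[2.5,-2,0],[0,0,0]],[-0.1,[0,0,0],[0,0,0]]]'
python3 - <<'E'
from h import *
to(.428,-.0423,.06,86.6)
cc=cap('wrist','w17')
c=cap('top','t17'); P,ok=cloud(c); z=P[:,:,2]
roi=np.zeros_like(ok); roi[190:275,200:310]=1
m=ok&roi&(z>.07)&(z<.1)
box(P,m,'lid',30)
cv2.imwrite('pics/c17.png',cv2.resize(np.hstack([cc['color'][0:400,:,::-1]]),None,fx=1.25,fy=1.25))
E
```

```text
t: 36.55
position: [0.4286, -0.0386, 0.1585]
ee_rot: [-0.007, 0.031, 0.999, -0.001]
wrist_force: [-0.7, -0.5, 0.1]
width: 0.453
finger_force: 0.0
rot [-0.003 -0.013 -0.003] shift cm [ 0.04 -0.37  9.85] at [ 0.4286 -0.0386  0.1585] w 0.453 F [-0.7 -0.5  0.1] t 36.55
lid px [250. 227.] mean [0.5923 0.0261 0.079 ] rect [587.5  23.7] [178.8 260.9] 3.3 n 4722
```

View pics/c17.png

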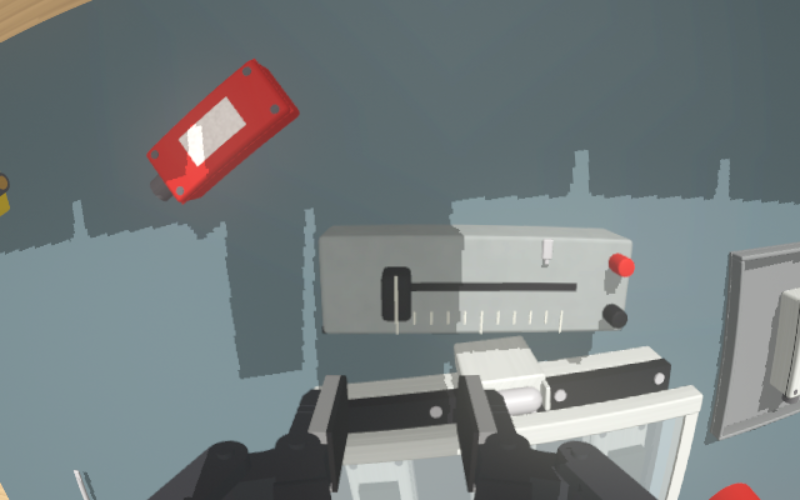

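Run:
```python
from h import *
c=ld('w17'); s,p,M=st(); p=np.array([.4286,-.0386,.1585])
a=np.radians(86.6); Y=np.array([np.cos(a),np.sin(a),0])
cap_=wray(c,p,M,396.5/1.25,295/1.25,.07); clip=wray(c,p,M,546.5/1.25,265/1.25,.048)
t0=wray(c,p,M,397/1.25,328/1.25,.045);t5=wray(c,p,M,481/1.25,320/1.25,.045);t10=wray(c,p,M,561/1.25,320/1.25,.045)
print(cap_,clip,(clip-cap_)@Y,(t5-t0)@Y,(t10-t0)@Y,(clip-t5)@Y)
# scan clip from the first top image (hi-res centroid of bright pixels near 243.7,293)
g=cv2.cvtColor(ld('top')['color'],cv2.COLOR_RGB2GRAY); print(g[287:299,238:250])
```

```text
[ 0.41797035 -0.04166813  0.07      ] [0.41144847 0.04556565 0.048     ] 0.08669343634066737 0.050080631343116036 0.10071666256637772 0.03673201302334546
[[118 119 119 119 117 102 102 102 103 100  84  86]
 [114 113 113 114 114 114 115 115 116 116 117 117]
 [114 114 113 112 111 112 114 113 114 113 114 113]
 [115 114 114 114 111 114 115 113 113 113 113 113]
 [114 114 114 115 114 117 127 112 114 113 113 114]
 [115 114 115 114 116 134 131 107 115 114 113 114]
 [115 114 114 114 120 158 145 100 115 115 113 114]
 [116 114 117 115 121 158 145 100 116 115 115 114]
 [112 113 115 113 117 140 142 113 115 115 116 115]
 [ 95  95  96  97  98 102 106 106 108 108 108 107]
 [ 85  86  85  85  85  86  87  86  86  84  82  82]
 [ 85  84  84  84  85  84  84  83  84  85  84  84]]
```

```bash
python3 -m jog '[[-0.1,[0,-0.3,4],[-0.003,-0.012,-0.003]],[-0.1,[0,0,3],[0,0,0]],[-0.1,[0,0,2.6],[0,0,0]],[-0.1,[0,0,0],[0,0,0]],[-1,[0,0,0],[0,0,0]],[-1,[0,0,0],[0,0,0]],[-1,[0,0,0],[0,0,0]],[-1,[0,0,0],[0,0,0]]]' 20
python3 - <<'E'
from h import *
a=np.radians(86.6); q=np.array([.418,-.0417])+.0865*np.array([np.cos(a),np.sin(a)]); print(q)
to(q[0]+.005,q[1],.06,86.6)
E
```

```text
t: 37.45
position: [0.4368, -0.0394, 0.0639]
ee_rot: [0.005, 0.027, 1.0, 0.0]
wrist_force: [0.2, 0.3, -6.1]
width: 0.173
finger_force: 19.9
[0.42313    0.04464775]
rot [0.001 0.01  0.005] shift cm [1.37 8.34 0.39] at [ 0.4368 -0.0394  0.0639] w 0.173 F [ 0.2  0.3 -6.1] t 37.45
```

```bash
python3 -m jog '[[-1,[0.2,1.4,0],[0,0,0]],[-1,[0.2,1.4,0],[0,0,0]],[-1,[0,1.4,0],[0,0,0]],[-1,[0,1.4,0],[0,0,0]],[-1,[0,1.4,0],[0,0,0]],[-1,[0,1,0],[0,0,0]],[-1,[0,0.5,0],[0,0,0]],[-1,[0,0,0],[0,0,0]],[-1,[0,0,0],[0,0,0]]]'
python3 - <<'E'
from h import *
to(.428,.0446,.06,86.6)
c=cap('wrist','w18')
cv2.imwrite('pics/c18.png',cv2.resize(c['color'][190:370,200:440,::-1],None,fx=3.3,fy=3.3,interpolation=cv2.INTER_CUBIC))
E
```

```text
t: 38.35
position: [0.4416, 0.0467, 0.0641]
ee_rot: [0.009, 0.027, 1.0, 0.001]
wrist_force: [5.1, 1.2, -10.3]
width: 0.172
finger_force: 19.7
rot [0.002 0.018 0.006] shift cm [ 1.35 -0.29  0.41] at [0.4416 0.0467 0.0641] w 0.172 F [  5.1   1.2 -10.3] t 38.35
```

View pics/c18.png

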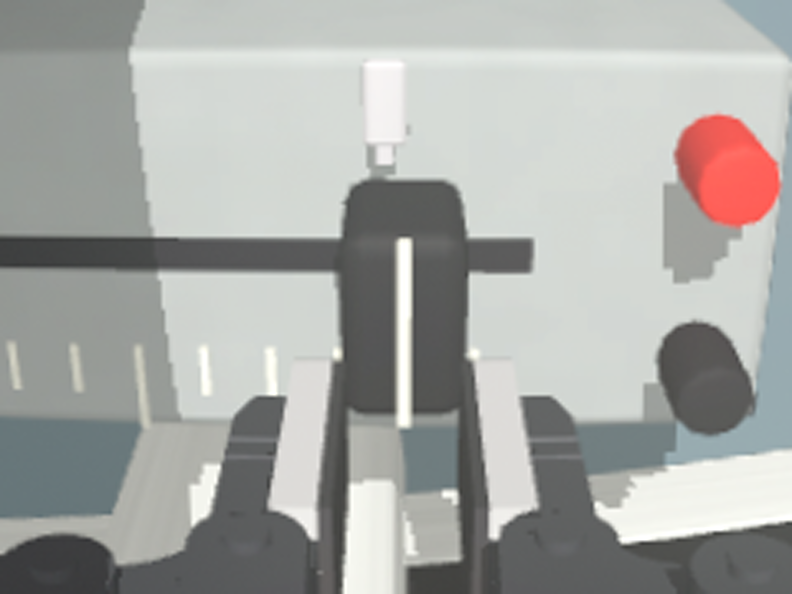

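The crop shows the cap line at x=404 and the clip tip at (383,155). Measuring the offset before correcting.

```bash
python3 - <<'E'
from h import *
c=ld('w18'); s,p,M=st()
a=np.radians(86.6); Y=np.array([np.cos(a),np.sin(a),0])
f=lambda x,y,z: wray(c,p,M,200+x/3.3,190+y/3.3,z)
print((f(404,240,.07)-f(383,155,.048))@Y,(f(404,300,.07)-f(383,155,.048))@Y,'head from slot',f(20,250,.045)-f(530,257,.045))
E
python3 -m jog '[[-1,[0,-0.2,0],[0,0,0]],[-1,[0,-0.1,0],[0,0,0]],[-1,[0,0,0],[0,0,0]],[-1,[0,0,0],[0,0,0]]]'
python3 - <<'E'
from h import *
to(.428,.0446,.06,86.6)
E
```

```text
0.002793608403575092 0.0028487647413216067 head from slot [-0.00477809 -0.07456741  0.        ]
t: 38.8
position: [0.4414, 0.0433, 0.0641]
ee_rot: [0.009, 0.027, 1.0, 0.001]
wrist_force: [4.7, 0.5, -10.3]
width: 0.175
finger_force: 19.7
rot [0.002 0.018 0.005] shift cm [1.35 0.05 0.41] at [0.4414 0.0433 0.0641] w 0.175 F [  4.7   0.5 -10.3] t 38.8
```

Corrected by -3 mm. Release, lift and check.

```bash
python3 -m jog '[[-0.5,[0,0,0],[0,0,0]],[-0.1,[0,0,0],[0,0,0]],[-0.1,[0,0,-3],[0,0.015,0.005]],[-0.1,[0,0,-4],[0,0,0]],[-0.1,[0,0,-2],[0,0,0]],[-0.1,[0,0,0],[0,0,0]],[-0.1,[0,0,0],[0,0,0]]]'
python3 - <<'E'
from h import *
to(.428,.0446,.06,86.6)
c=cap('wrist','w19')
cv2.imwrite('pics/c19.png',cv2.resize(c['color'][140:380,160:480,::-1],None,fx=2.5,fy=2.5,interpolation=cv2.INTER_CUBIC))
c=cap('top','t19'); P,ok=cloud(c); z=P[:,:,2]
m=ok&(z>.07)&(z<.1); m[:190]=0;m[275:]=0;m[:,:200]=0;m[:,310:]=0
Q=P[m]; A=np.c_[Q[:,:2]-Q[:,:2].mean(0),np.ones(len(Q))]; print('lid plane',np.linalg.lstsq(A,Q[:,2],rcond=None)[0])
E
```

```text
t: 39.5
position: [0.4363, 0.0427, 0.1537]
ee_rot: [-0.003, 0.03, 1.0, 0.001]
wrist_force: [-0.5, -0.4, 0.4]
width: 0.45
finger_force: 0.0
rot [ 0.001 -0.006 -0.   ] shift cm [0.84 0.14 9.37] at [0.4363 0.0427 0.1537] w 0.45 F [-0.5 -0.4  0.4] t 39.5
lid plane [-0.00466736 -0.00262126  0.07894197]
```

View pics/c19.png

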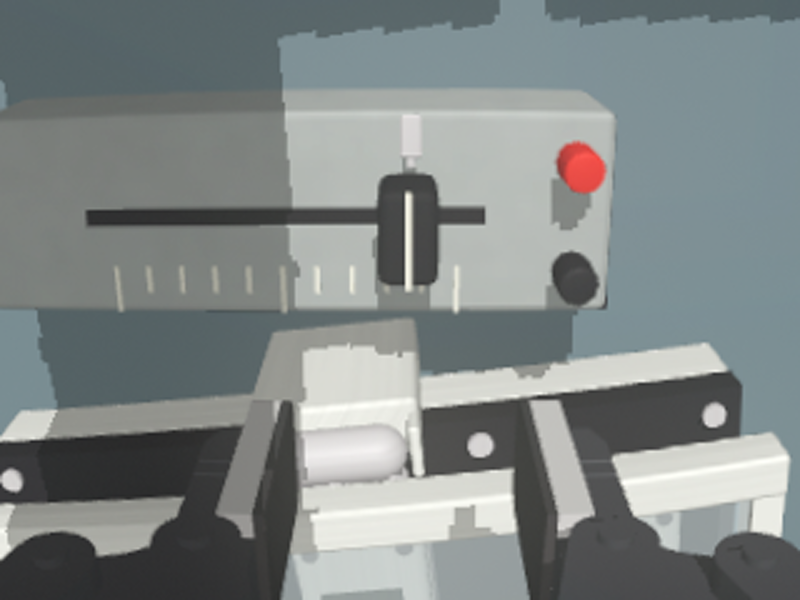

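The cap line at x=408 is level with the clip tip at x=410, the lid lies flat and the gripper is clear. Handing in.

```bash
python3 -c "
from bench import ticket
print(ticket.job_done())"
```

```text
the job is handed in; nothing more can be done
None
```

I handed in the finished job at about 40 s of the 210 s; no verdict came back. The fader went to zero first, the one tested unit is in the tray, all three untested units are seated, the lid is shut, and the fader is within about 1 mm of the clip.

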